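Set the feeder's lane width and feed a batch of sleeves through it

TASK

On the trolley stands a small hand feeder and a few plain grey sleeves standing on end. First turn the feeder's black knob until its pointer lines up with the brass mark; then feed every standing sleeve into the lane, upright and one at a time: stand it on the deck in front of the pusher, slide the pusher by its handle all the way to its stop so that the sleeve goes past the black line, and let go so that the spring snaps the pusher back home. Use only the pusher to get sleeves into the lane, never put or move them in the lane by hand, and leave the other parts on the trolley where they are.

Things in the scene. Friction and masses are not known exactly. Their poses are not given: they have to be found in the camera images.
- feeder: Fixed hand feeder: aluminium base plate 215 x 378 x 20 mm on the trolley (deck top at z = 20 mm). Origin at the trolley top under the black gate line; +y is the pushing direction. In its frame (mm): plate x -60..155, y -152..226; grey setting head (knob, white scale, pointer, mark) x 97..147, y -147..63, top z = 45.
- load_spot (a point): Deck point (feeder x = 0, y = -55, z = 20 mm), centre of the loading place between the pusher's home face (y = -90) and the walls' lead-in flares (from y = -25). A sleeve should stand here within about 10 mm; nothing beside it (along feeder x) is higher than 30 mm over the deck, but the handle stands 65 mm from it towards -y.
- gate (a point): Middle of the black gate line on the deck (feeder x = 0, y = 0, z = 20 mm). The lane lies beyond it, along feeder +y: fixed wall on the robot's side with inner face at feeder x = -30 mm, end wall at y = 215 mm, far wall moved by the knob; all walls 30 mm high over the deck. A sleeve is fed when its near side is at the line, i.e. its centre some 27 mm past it.
- slide (a joint): Pusher travel in m: 0 = home, 0.09 = at its stop, along feeder +y; the spring pulls it home (2.5 N at home, 7 N at the stop). The pusher is a plate 50 mm wide, up to 28 mm above the deck; its front face is at feeder y = -90 mm when home and y = 0 (the gate line) at the stop.
- handle (a point): Point on the axis of the pusher's handle, an upright black post 24 mm in diameter, top 20 mm above this point (feeder z = 92 mm), foot 34 mm below it; 30 mm behind the pusher's face, moves with the pusher. Fingers holding it across the travel (closing along feeder x) are not in the way of the spring return once open.
- knob (a joint): Setting knob angle in rad, 0 to 5, growing clockwise seen from above; stiff (friction 0.1 N m), it stays where it is left. Per rad clockwise the pointer moves 12 mm along the feeder's +y and the lane gets 7.2 mm wider (44 mm at 0; a sleeve needs more than 54 mm).
- knob_top (a point): Centre of the top of the black round knob: 40 mm diameter, 28 mm high, vertical axis, at feeder x = 122, y = -120 mm, top at z = 76 mm; its foot is at z = 48 mm, just above the setting head.
- pointer (a point): Tip of the dark pointer on the white scale (feeder x = 120 mm, z = 48 mm); it runs along the feeder's y, driven by the knob.
- mark (a point): Tip of the brass mark facing the pointer across the scale, 4 mm farther in feeder x; it stays where it is. The pointer is set when both tips have the same feeder y (to about 2 mm). Its axes are parallel to the feeder's.
- sleeve1: Plain grey sleeve (a tube, but its bore is closed inside, so hold it from outside) standing on end, 54 mm outside diameter, 74 mm high, about 0.18 kg; origin at the centre of its underside, z axis along the tube. Three or four of these sleeves are present.
- sleeve2: Plain grey sleeve (a tube, but its bore is closed inside, so hold it from outside) standing on end, 54 mm outside diameter, 74 mm high, about 0.18 kg; origin at the centre of its underside, z axis along the tube. Three or four of these sleeves are present.
- sleeve3: Plain grey sleeve (a tube, but its bore is closed inside, so hold it from outside) standing on end, 54 mm outside diameter, 74 mm high, about 0.18 kg; origin at the centre of its underside, z axis along the tube. Three or four of these sleeves are present.
- sleeve4: Plain grey sleeve (a tube, but its bore is closed inside, so hold it from outside) standing on end, 54 mm outside diameter, 74 mm high, about 0.18 kg; origin at the centre of its underside, z axis along the tube. Three or four of these sleeves are present.
- channel: Bystander: grey steel channel lying flat, 54 x 160 x 31 mm, origin under its centre; long axis y.
- roller_arm: Bystander (fixed): grey arm with a blue roller, 72 x 159 x 56 mm, origin under its centre; long axis y.
- wheel: Bystander: yellow wheel lying flat, 56 mm diameter, 22 mm high, origin under its centre.
Things that resemble listed ones, but are neither listed nor needed, are in the scene too. What is shaped like the sleeve3 but turquoise is not meant.

How it is judged (in metres and radians):
On the way, in this order (a step that is already met when the one before it is completed fails the run):
1. the pointer is turned to the mark (y of pointer in the frame of mark between -0.0025 and 0.0025 m), for 0.2 s.
2. the pusher is slid to its stop with a sleeve past the gate line (value of joint slide above 0.085 m and ((y of sleeve1 in the frame of feeder between 0.02 and 0.215 m and x of sleeve1 in the frame of feeder between -0.02 and 0.05 m and z of sleeve1 in the frame of feeder between 0.012 and 0.03 m) or (y of sleeve2 in the frame of feeder between 0.02 and 0.215 m and x of sleeve2 in the frame of feeder between -0.02 and 0.05 m and z of sleeve2 in the frame of feeder between 0.012 and 0.03 m) or (y of sleeve3 in the frame of feeder between 0.02 and 0.215 m and x of sleeve3 in the frame of feeder between -0.02 and 0.05 m and z of sleeve3 in the frame of feeder between 0.012 and 0.03 m) or (y of sleeve4 in the frame of feeder between 0.02 and 0.215 m and x of sleeve4 in the frame of feeder between -0.02 and 0.05 m and z of sleeve4 in the frame of feeder between 0.012 and 0.03 m))), for 0.1 s.
3. the pusher is let go and flies back by its spring (velocity of joint slide below -0.08 m/s and contact force between the fingers and slide below 0.3 N), for 0.03 s.
4. the pusher is home (value of joint slide below 0.004 m), for 0.1 s.
At the end, for the whole second after the job is handed in: The pointer is within 2.5 mm of the mark, the pusher is home (within 4 mm), and every sleeve present stands upright (within 10 degrees) and at rest on the deck in the lane, its centre at least 20 mm past the gate line (all of step 1 and value of joint slide below 0.004 m and y of sleeve1 in the frame of feeder between 0.02 and 0.215 m and x of sleeve1 in the frame of feeder between -0.02 and 0.05 m and z of sleeve1 in the frame of feeder between 0.012 and 0.03 m and angle between each of sleeve1, sleeve2, sleeve3, sleeve4's own z axis and vertical below 0.215 rad and linear speed of each of sleeve1, sleeve2, sleeve3, sleeve4 below 0.02 m/s and y of sleeve2 in the frame of feeder between 0.02 and 0.215 m and x of sleeve2 in the frame of feeder between -0.02 and 0.05 m and z of sleeve2 in the frame of feeder between 0.012 and 0.03 m and y of sleeve3 in the frame of feeder between 0.02 and 0.215 m and x of sleeve3 in the frame of feeder between -0.02 and 0.05 m and z of sleeve3 in the frame of feeder between 0.012 and 0.03 m and y of sleeve4 in the frame of feeder between 0.02 and 0.215 m and x of sleeve4 in the frame of feeder between -0.02 and 0.05 m and z of sleeve4 in the frame of feeder between 0.012 and 0.03 m); the robot touches nothing.
It fails at once if the fingers touch a sleeve in or low over the lane, past the gate line ((y of sleeve1 in the frame of feeder between 0 and 0.225 m and x of sleeve1 in the frame of feeder between -0.05 and 0.07 m and z of sleeve1 in the frame of feeder below 0.1 m and contact force between the fingers and sleeve1 above 0.5 N) or (y of sleeve2 in the frame of feeder between 0 and 0.225 m and x of sleeve2 in the frame of feeder between -0.05 and 0.07 m and z of sleeve2 in the frame of feeder below 0.1 m and contact force between the fingers and sleeve2 above 0.5 N) or (y of sleeve3 in the frame of feeder between 0 and 0.225 m and x of sleeve3 in the frame of feeder between -0.05 and 0.07 m and z of sleeve3 in the frame of feeder below 0.1 m and contact force between the fingers and sleeve3 above 0.5 N) or (y of sleeve4 in the frame of feeder between 0 and 0.225 m and x of sleeve4 in the frame of feeder between -0.05 and 0.07 m and z of sleeve4 in the frame of feeder below 0.1 m and contact force between the fingers and sleeve4 above 0.5 N)).
It fails at once if a bystander is shoved more than 3 cm (distance of any of channel, wheel from where it was at the start of the episode above 0.03 m).
Of sleeve1, sleeve2, sleeve3, sleeve4 only 3 to 4 are there at a start; the rules pass over those that are not, and their reading is None.
At some moment in a run one of sleeve1, sleeve2, sleeve3, sleeve4 may be knocked a few centimetres aside while the robot is not near it.
It also fails if it takes over 210 s, if anything falls off the work surface, if the arm or the gripper's body presses on something with over 40 N, if the wrist force passes 120 N, or if a joint passes its speed limit or range.

ROBOT

A 6-joint arm with a two-finger parallel gripper is mounted at the origin on a cart in front of the work surface, level with it; the furniture and walls round the work are solid. World frame = base frame: x ahead of the robot, y to its left, z up, the work surface at z = 0. Lengths are in m, angles in degrees, forces in N, time in s.
With the tool pointing down it reaches from about 0.375 to 0.9 m from the base axis. Payload 3.1 kg.
Tool frame: the origin (TCP) lies on the centre line of the jaws, within the pads' length; the fingertips stand 22 mm ahead of it and the grasp point (between the pads) lies 3 mm ahead of it; y points along the fingers, z is the direction in which the jaws open and shut, and the axes are right-handed (so a half turn about y gives the same grasp; the last joint's range is limited). The gripper opens to 87 mm and grips with 3 to 60 N. Pads are 19 mm wide; open, the fingers measure 117 mm over their backs; the gripper's body (75 mm by 190 mm) begins 51 mm behind the grasp point.
Start: joints at [54.23, 30.224, 82.088, -0, 67.689, -10.227], TCP at [0.269, 0.564, 0.245] pointing down, gripper open.
Joint ranges: [-176.69, 176.69], [-43.24, 126.21], [12.49, 139.97], [-82, 262], [0, 151.66], [-163.58, 163.58]. Speed limits (degrees/s): [159.86, 159.86, 180, 180, 180, 180].

INTERFACE

Orientations are given as a 3x3 rotation matrix whose columns are the frame's x, y, z axes.
In Python, from rig import bot gives the robot as it stands.
- The arm moves only by the tool jog_arm, never from a script. Its argument "motion" is one flat list of numbers, 6 for each row, row after row: the shift along the tool's x, y, z in mm, then the turn, a rotation vector about the tool's x, y, z in degrees. A call has 1 to 20 rows; each row is the pose to reach, as a shift and turn from the pose commanded when the call began, along the tool's axes at that moment; what a row does not reach only later rows make up. A row lasts 1/8 s, in which the tool goes at most 62.5 mm and 10.7 degrees, less where a joint would pass 70% of its speed; a pose out of reach is approached as far as the arm can. A call with a gripper value outside its range is refused whole. "gripper" is the opening, from 0 (shut) to 1 (fully open), set as the call begins (left out, the last holds). The fingers move at their own pace and stop on an object; the grip force is fixed at half the most. Time passes only in rows, so rows that repeat a pose let the fingers close. It gives the time, the measured TCP pose, the force and the opening at its end, in the units of the state.
- bot.read_state(): the state, without advancing time (a new reading comes with each control period).
- bot.capture(name): name is "scene" or "top" or "wrist"; returns (picture, depth): 420x560x3 uint8, red, green, blue; 420x560 float32, m along the optical axis (not along the pixel's ray), 0 where there is no reading.
- bot.get_calibration(name): a dict with "mtx" (3x3 intrinsics, pixels), "pose" (4x4, takes a point from camera to world coordinates); the wrist camera has in their place "hand_eye" (4x4, takes a point from camera to tool coordinates, whose origin is the TCP and whose axes are the tool frame's). Camera axes: x right, y up, looking along -z (the intrinsics and any distortion apply to the point x, -y, -z); pixel columns grow to the right and rows downward; lengths in m; the calibration is good to about 2 mm. A picture is of the moment at which its call begins: read the wrist's pose just before it. get_calibration takes no time and is no camera call.
- bot.hand_in(): hands the job in, once; it reports no verdict.
The state is a dict: "time_s": time; "joint_positions": joint angles; "qvel": joint speeds; "tau": joint torques, N m; "position": TCP position; "tcp_rot": TCP orientation; "force": force on the tool from outside, world axes, zero at the start; "moment": the same for the moment, N m; "opening": opening from 0.0 (shut) to 1.0 (fully open).
Only numpy, scipy, OpenCV 4.12 (cv2) and the standard library are available. Lean on these libraries where they do the work, as an engineer would, in place of code of your own. Each camera call takes 0.05 s, during which the arm holds its last target.

## Working session

There is one attempt and no reset: what is moved stays moved. The work goes in short steps, Python scripts to look and compute and a tool call to move; the robot and the scene stay as the last step left them, time stands still between calls to the robot, and variables do not carry over. Pictures are saved under pics/ and viewed, and the job is handed in when it is done.

Besides the shell and the picture viewer there is one more tool, called by a JSON object that holds its "fn" and its "kwargs". jog_arm: Moves the arm, as the interface text tells. Its arguments: {"type":"object","properties":{"motion":{"type":"array","items":{"type":"number"}},"gripper":{"type":"number"}},"required":["motion"]}

```bash
ls; mkdir -p pics
python3 - <<'E'
from rig import bot
import cv2,numpy as np
s=bot.read_state();print(s)
for n in ["scene","top","wrist"]:
    p,d=bot.capture(n);cv2.imwrite(f"pics/{n}0.png",p[:,:,::-1]);np.save(f"pics/{n}0.npy",d)
    c=bot.get_calibration(n);print(n,{k:(np.round(v,4).tolist() if not isinstance(v,str) else v) for k,v in c.items()})
E
```

```text
pics
{'time_s': 0.0, 'joint_positions': array([ 5.42296608e+01,  3.02805427e+01,  8.21574097e+01, -2.36202883e-03,
        6.76875431e+01, -1.02254860e+01]), 'qvel': array([-0.02657306,  0.00343442,  0.03235972, -0.00993923,  0.02469958,
        0.0303417 ]), 'tau': array([ 2.59066073e-04, -4.40037024e+01, -1.76590776e+01,  6.32920861e-02,
        5.82050357e-02, -1.72877708e-04]), 'position': array([0.26906642, 0.56335231, 0.24354899]), 'tcp_rot': array([[ 9.02254536e-01, -1.24937315e-03,  4.31202030e-01],
       [-4.31203697e-01, -1.79943577e-03,  9.02252810e-01],
       [-3.51330077e-04, -9.99997601e-01, -2.16228340e-03]]), 'force': array([1.11446277, 0.92555916, 0.55314656]), 'moment': array([ 0.00924837,  0.00843854, -0.0088684 ]), 'opening': 0.9980371145513302}
scene {'mtx': [[463.107, 0.0, 284.9744], [0.0, 463.107, 214.5645], [0.0, 0.0, 1.0]], 'pose': [[0.4108, 0.7026, -0.581, -0.3565], [-0.9117, 0.3134, -0.2656, -0.5082], [-0.0045, 0.6388, 0.7694, 1.1805], [0.0, 0.0, 0.0, 1.0]]}
top {'mtx': [[473.3783, 0.0, 279.0837], [0.0, 473.3783, 203.1368], [0.0, 0.0, 1.0]], 'pose': [[-0.0079, 0.9874, -0.1583, 0.246], [-0.9998, -0.0103, -0.0146, -0.1276], [-0.016, 0.1581, 0.9873, 1.3637], [0.0, 0.0, 0.0, 1.0]]}
wrist {'mtx': [[335.4745, 0.0, 283.0254], [0.0, 335.4745, 208.3285], [0.0, 0.0, 1.0]], 'hand_eye': [[0.0004, -0.9582, -0.2861, -0.0791], [0.0, 0.2861, -0.9582, -0.1392], [1.0, 0.0004, 0.0001, 0.001], [0.0, 0.0, 0.0, 1.0]]}
```

View pics/scene0.png

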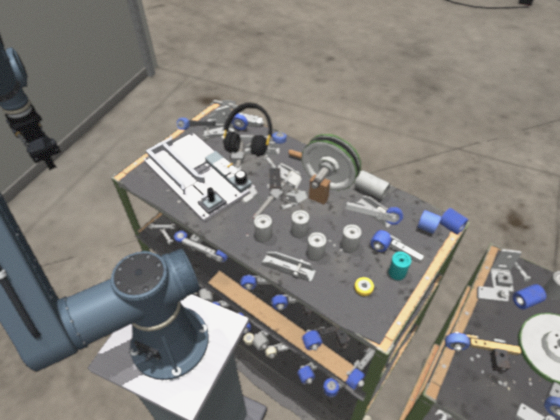

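View pics/top0.png

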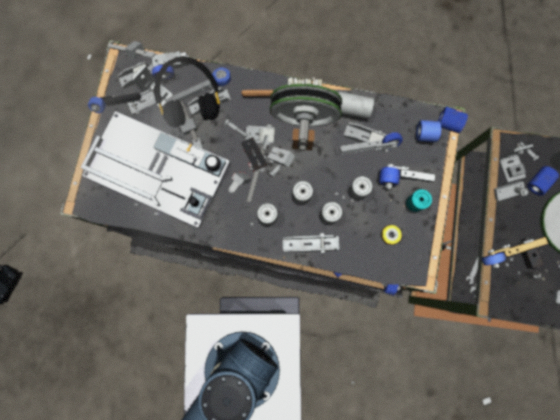

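View pics/wrist0.png

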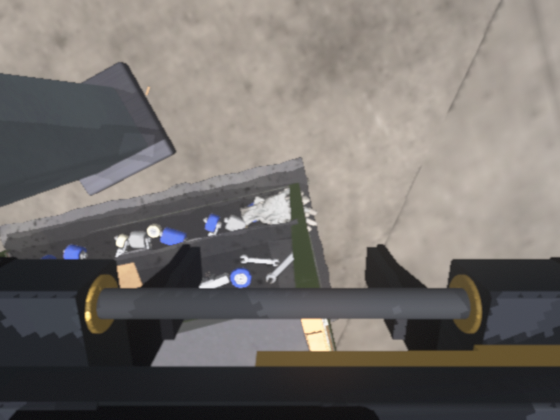

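The scene shows four grey standing sleeves (top view: 267,213; 302,191; 331,212; 361,186). The turquoise one at (421,200) is excluded. The feeder is at the left, its knob at about (212,162) and its handle at about (195,205). Next: helpers and enlarged crops.

```bash
cat > h.py <<'E'
import numpy as np,cv2
from rig import bot
C={n:bot.get_calibration(n) for n in ["scene","top","wrist"]}
def campose(n,s=None):
    if n!="wrist": return np.array(C[n]["pose"])
    T=np.eye(4);T[:3,:3]=s["tcp_rot"];T[:3,3]=s["position"];return T@np.array(C[n]["hand_eye"])
def ray(n,uv,P):
    K=np.array(C[n]["mtx"]);d=C[n].get("dist")
    v=np.linalg.inv(K)@np.array([uv[0],uv[1],1.]);v=np.array([v[0],-v[1],-1])
    return P[:3,3],P[:3,:3]@v
def onz(n,uv,z,P=None):
    P=campose(n) if P is None else P
    o,d=ray(n,uv,P);return o+d*(z-o[2])/d[2]
def pix(n,X,P=None):
    P=campose(n) if P is None else P
    X=np.asarray(X,float).reshape(-1,3)
    c=(X-P[:3,3])@P[:3,:3];p=np.c_[c[:,0],-c[:,1],-c[:,2]]@np.array(C[n]["mtx"]).T
    return p[:,:2]/p[:,2:]
def dpt(n,uv,d,P=None):
    P=campose(n) if P is None else P
    o,r=ray(n,uv,P);return o+r*d[int(round(uv[1])),int(round(uv[0]))]
def crop(img,x0,y0,x1,y1,f,name):
    cv2.imwrite(name,cv2.resize(img[y0:y1,x0:x1,::-1],None,fx=f,fy=f,interpolation=cv2.INTER_CUBIC))
E
python3 - <<'E'
from h import *
print(C["top"].keys())
for n in("top","scene"):
  i=cv2.imread(f"pics/{n}0.png")[:,:,::-1]
  if n=="top": crop(i,70,90,250,230,4.4,"pics/topc.png"); crop(i,230,90,450,255,3.6,"pics/topc2.png")
  else: crop(i,130,110,270,225,5,"pics/scc.png")
E
```

```text
dict_keys(['mtx', 'pose'])
```

View pics/topc.png

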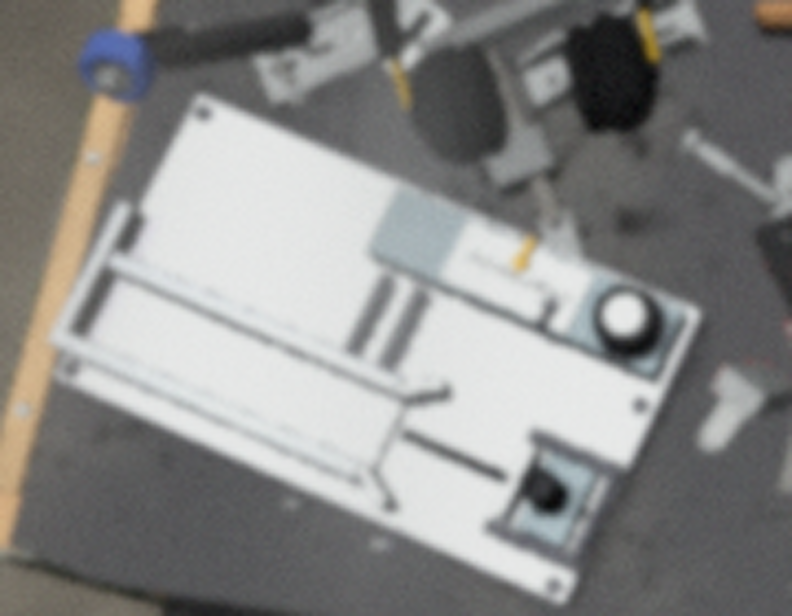

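View pics/scc.png

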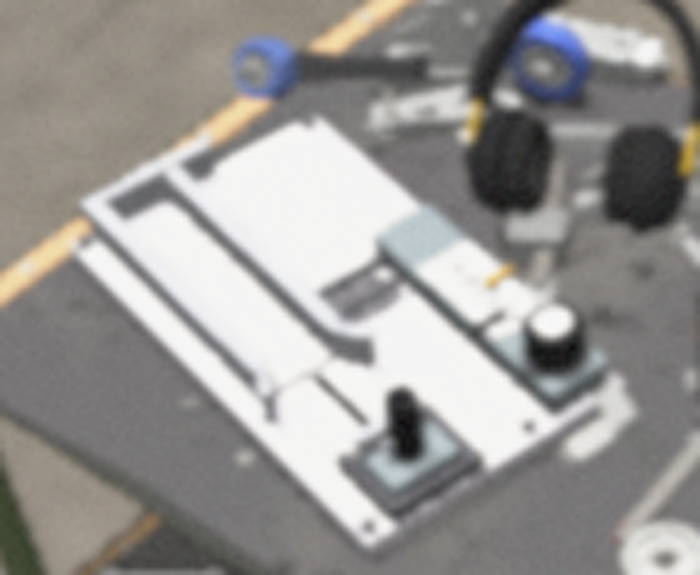

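View pics/topc2.png

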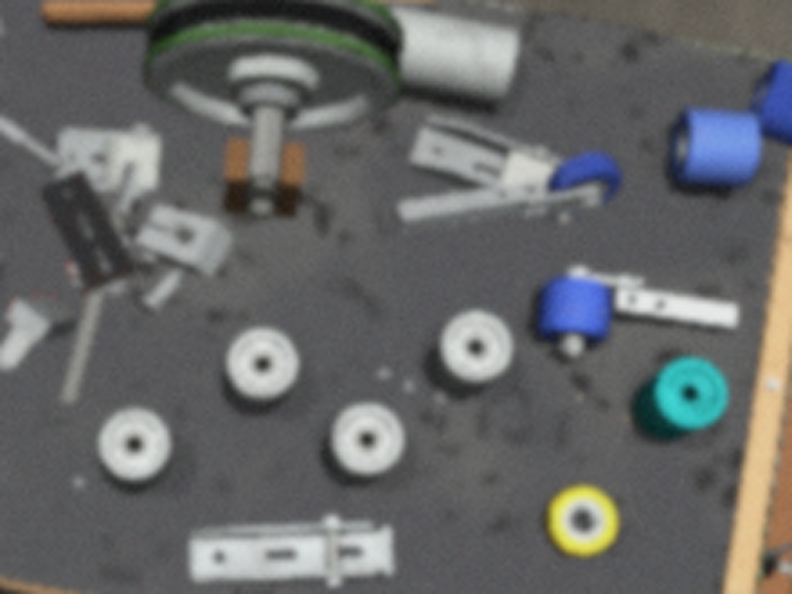

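```bash
cat > m1.py <<'E'
from h import *
def cr(u,v):return ((u+.5)/4.4-.5+70,(v+.5)/4.4-.5+90)
def cs(u,v):return ((u+.5)/5-.5+130,(v+.5)/5-.5+110)
obs=[("top",cr(200,93),(155,226,20)),("top",cr(704,308),(155,-152,20)),("top",cr(573,606),(-60,-152,20)),
("scene",cs(372,550),(-60,-152,20)),("scene",cs(313,117),(155,226,20)),("scene",cs(78,250),(-60,226,20)),
("top",cr(628,313),(122,-120,76)),("scene",cs(554,322),(122,-120,76))]
F=[];W=[]
for n,uv,f in obs:
    X=onz(n,uv,f[2]/1000);W.append(X[:2]);F.append(f[:2]);print(n,f,X.round(4))
F=np.array(F)/1000;W=np.array(W)
fc=F-F.mean(0);wc=W-W.mean(0);U,S,V=np.linalg.svd(fc.T@wc);R=(V.T@np.diag([1,np.linalg.det(V.T@U.T)])@U.T)
t=W.mean(0)-R@F.mean(0)
print(R,t,np.degrees(np.arctan2(R[1,0],R[0,0])));print(((F@R.T+t-W)*1000).round(1))
np.savez("feeder.npz",R=R,t=t)
# hough circles for sleeves
for n in("top","scene"):
  i=cv2.imread(f"pics/{n}0.png")
  d=np.load(f"pics/{n}0.npy")
  H,Wd=d.shape
  P=campose(n);v,u=np.mgrid[:H,:Wd];K=np.array(C[n]["mtx"])
  c=np.stack([(u-K[0,2])/K[0,0],-(v-K[1,2])/K[1,1],-np.ones_like(u)],-1)*d[...,None]
  X=c@P[:3,:3].T+P[:3,3]
  m=((abs(X[...,2]-.074)<.008)&(X[...,0]>.3)&(X[...,1]<.25)).astype(np.uint8)
  k,l,st,ce=cv2.connectedComponentsWithStats(m)
  for j in range(1,k):
    if st[j,4]>60:
      q=X[l==j]; hull=q[:,:2].astype(np.float32)
      (cx,cy),r=cv2.minEnclosingCircle(hull)
      print(n,ce[j].round(1),st[j,4],q.mean(0).round(4),(round(cx,4),round(cy,4)),round(r,4))
E
python3 m1.py
```

```text
top (155, 226, 20) [0.7458 0.3797 0.02  ]
top (155, -152, 20) [0.5918 0.0359 0.02  ]
top (-60, -152, 20) [0.3937 0.1194 0.02  ]
scene (-60, -152, 20) [0.3941 0.1227 0.02  ]
scene (155, 226, 20) [0.7448 0.3825 0.02  ]
scene (-60, 226, 20) [0.5496 0.4608 0.02  ]
top (122, -120, 76) [0.5747 0.0775 0.076 ]
scene (122, -120, 76) [0.5777 0.0817 0.076 ]
[[ 0.91482352  0.40385385]
 [-0.40385385  0.91482352]] [0.51193615 0.23629767] -23.81932322052958
[[-0.8  0.7]
 [ 0.6 -1.2]
 [ 2.   2. ]
 [ 1.6 -1.2]
 [ 0.2 -2. ]
 [-1.3  6.5]
 [ 0.4 -0.3]
 [-2.7 -4.5]]
top [212.6 112.1] 96 [0.7175 0.079  0.0752] (0.7294, 0.0843) 0.0375
top [173.5 121.1] 88 [0.6925 0.1904 0.0745] (0.7016, 0.1955) 0.0304
top [235.6 127.9] 97 [0.6703 0.0131 0.0731] (0.6702, 0.0094) 0.0378
top [212.2 162.1] 167 [0.5707 0.0778 0.076 ] (0.5717, 0.0785) 0.0211
top [238.2 179. ] 77 [0.5214 0.0047 0.0765] (0.5231, 0.0042) 0.0185
top [362.3 186.2] 282 [ 0.4982 -0.3393  0.0724] (0.4983, -0.3396) 0.0279
top [302.8 191. ] 270 [ 0.4863 -0.1746  0.0727] (0.4865, -0.1741) 0.0273
top [421.6 199.2] 289 [ 0.46   -0.5008  0.0727] (0.4592, -0.5
[... 333 characters left out ...]
35  0.0744] (0.7131, -0.112) 0.0313
scene [239.8 175.9] 92 [0.5692 0.0796 0.0759] (0.5719, 0.083) 0.0232
scene [343.  178.5] 69 [ 0.6996 -0.2382  0.0737] (0.6992, -0.2364) 0.0371
scene [299.4 217.4] 204 [ 0.4875 -0.1716  0.0734] (0.4884, -0.1716) 0.0295
scene [261.9 221.6] 203 [ 0.4253 -0.0729  0.0736] (0.4266, -0.0725) 0.0291
scene [351.4 232. ] 213 [ 0.4988 -0.3367  0.0735] (0.5001, -0.3367) 0.029
scene [316.3 240. ] 223 [ 0.4281 -0.2512  0.0735] (0.4293, -0.2505) 0.0283
scene [400.6 259.8] 248 [ 0.4608 -0.4984  0.0738] (0.462, -0.4982) 0.0278
scene [506.5 256.8] 72 [ 0.5943 -0.7736  0.0749] (0.5947, -0.7758) 0.0273
scene [555.8 278. ] 106 [ 0.5777 -0.9084  0.0732] (0.5803, -0.9119) 0.0257
```

```bash
cat >> h.py <<'E'
def go(target,yaw=None):
    """print tool-axis shift (mm) and turn about y (deg) to target TCP with tool-x yaw"""
    s=bot.read_state();R=s["tcp_rot"];d=R.T@(np.array(target)-s["position"])*1000
    t=None
    if yaw is not None:
        cur=np.degrees(np.arctan2(R[1,0],R[0,0]));t=-((yaw-cur+180)%360-180)
    print("pos",s["position"].round(4),"shift",d.round(1),"turn y",t, "tilt",R[:,1].round(4),"t",round(s["time_s"],2),"op",round(s["opening"],3),"F",s["force"].round(1))
def fz(x,y,z):
    f=np.load("feeder.npz");return np.r_[f["R"]@np.array([x,y])/1000+f["t"],z/1000]
def fi(X):
    f=np.load("feeder.npz");X=np.atleast_2d(X);return (X[:,:2]-f["t"])@f["R"]*1000
E
python3 - <<'E'
from h import *
go(fz(60,-150,300),-113.8)
d=np.load("pics/top0.npy")
for uv in [(215,105),(175,112),(190,60),(235,128),(300,95)]: print(uv,dpt("top",uv,d).round(3))
P=onz("top",(70+548/4.4,90+318/4.4),.048);M=onz("top",(70+522/4.4,90+266/4.4),.048);print(fi(P),fi(M))
E
```

```text
pos [0.2692 0.5635 0.2438] shift [ 424.6  -55.8 -338.7] turn y 88.25589204900263 tilt [-0.001  -0.0013 -1.    ] t 0.15 op 0.998 F [-0.7  0.   0.3]
(215, 105) [0.733 0.07  0.09 ]
(175, 112) [0.712 0.182 0.096]
(190, 60) [0.837 0.13  0.156]
(235, 128) [0.669 0.015 0.075]
(300, 95) [ 0.716 -0.167  0.197]
[[102.08681059 -67.85063327]] [[127.03573358 -37.42738085]]
```

{"fn": "jog_arm", "kwargs": {"motion": [425,-56,-339,0,88,0,425,-56,-339,0,88,0,425,-56,-339,0,88,0,425,-56,-339,0,88,0,425,-56,-339,0,88,0,425,-56,-339,0,88,0,425,-56,-339,0,88,0,425,-56,-339,0,88,0,425,-56,-339,0,88,0,425,-56,-339,0,88,0,425,-56,-339,0,88,0,425,-56,-339,0,88,0], "gripper": 1}}

```text
time_s: 1.65
position: [0.5057, 0.076, 0.3002]
tcp_rot: [[-0.398, -0.001, 0.918], [-0.918, 0.0, -0.398], [0.0, -1.0, -0.001]]
force: [0.8, 0.1, 0.0]
opening: 1.003
```

```bash
cat > w.py <<'E'
import sys
from h import *
def shot(tag):
    s=bot.read_state();p,d=bot.capture("wrist");cv2.imwrite(f"pics/{tag}.png",p[:,:,::-1]);np.save(f"pics/{tag}.npy",d);np.save(f"pics/{tag}_P.npy",campose("wrist",s))
    return p,d,campose("wrist",s)
if __name__=="__main__": shot(sys.argv[1]);go(fz(60,-150,300),-113.8)
E
python3 w.py w1
```

```text
pos [0.5058 0.0761 0.3003] shift [1.  0.3 0.9] turn y 0.3816247162637012 tilt [-1.e-03  3.e-04 -1.e+00] t 1.7 op 0.997 F [ 0.3 -0.2 -1.3]
```

View pics/w1.png

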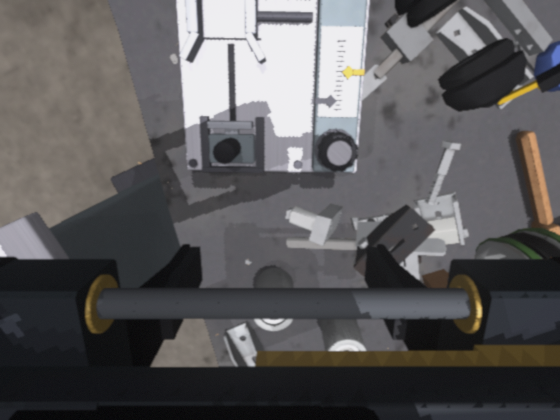

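The wrist view shows the knob at (338,150), the pointer tip at about (339,101), the brass tip at about (344,72) and the handle at (228,150). I'll enlarge it.

Run:
```python
from h import *
i=cv2.imread("pics/w1.png")[:,:,::-1];crop(i,170,0,390,180,3.6,"pics/w1c.png")
```

```text
(no output)
```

View pics/w1c.png

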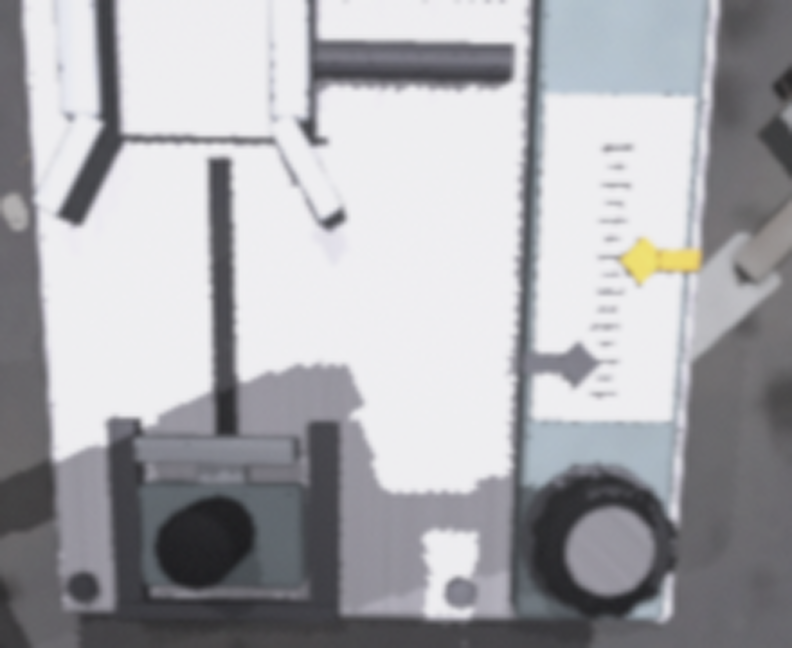

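Run:
```python
from h import *
P=np.load("pics/w1_P.npy")
g=lambda u,v,z:onz("wrist",((u+.5)/3.6-.5+170,(v+.5)/3.6-.5),z,P)
for nm,u,v,z in [("ptr 120",602,362,.048),("mark 124",619,261,.048),("knob 122,-120",610,551,.076),("BR 155,-152",667,620,.02),("BL -60,-152",63,610,.02),("handle top 0,-120,92",207,538,.092),("gateL -30,0",119,137,.02),("gateR",278,140,.02)]:
    X=g(u,v,z);print(nm,X.round(4),fi(X).round(1))
```

```text
ptr 120 [0.5949 0.1334 0.048 ] [[117.4 -60.7]]
mark 124 [0.6099 0.1585 0.048 ] [[121.1 -31.6]]
knob 122,-120 [0.5738 0.0832 0.076 ] [[ 118.4 -115.1]]
BR 155,-152 [0.5892 0.0425 0.02  ] [[ 149.  -146.1]]
BL -60,-152 [0.3963 0.13   0.02  ] [[ -62.8 -143.9]]
handle top 0,-120,92 [0.468  0.1353 0.092 ] [[   0.6 -110.1]]
gateL -30,0 [0.4836 0.2558 0.02  ] [[-33.8   6.4]]
gateR [0.5291 0.2351 0.02  ] [[16.2  5.9]]
```

Run:
```python
from h import *
go([.66,.08,.20],5)
H=np.linalg.inv(np.array(C["wrist"]["hand_eye"]))
for q in ([0,0,0],[0,.022,0],[-.07,.1,0],[-.07,.13,0]):
    c=H[:3,:3]@q+H[:3,3];K=np.array(C["wrist"]["mtx"]);p=K@[c[0],-c[1],-c[2]];print(q,p[:2]/p[2])
```

```text
pos [0.5058 0.0761 0.3003] shift [-64.9 100.2 140. ] turn y -118.41837528373628 tilt [-1.e-03  3.e-04 -1.e+00] t 1.7 op 0.997 F [ 0.3 -0.2 -1.3]
[0, 0, 0] [283.92606511 286.81697266]
[0, 0.022, 0] [283.83327443 265.5675862 ]
[-0.07, 0.1, 0] [283.64121133 122.80246945]
[-0.07, 0.13, 0] [283.58656031 121.17580012]
```

{"fn": "jog_arm", "kwargs": {"motion": [-65,100,140,0,-118,0,-65,100,140,0,-118,0,-65,100,140,0,-118,0,-65,100,140,0,-118,0,-65,100,140,0,-118,0,-65,100,140,0,-118,0,-65,100,140,0,-118,0,-65,100,140,0,-118,0,-65,100,140,0,-118,0,-65,100,140,0,-118,0,-65,100,140,0,-118,0,-65,100,140,0,-118,0,-65,100,140,0,-118,0,-65,100,140,0,-118,0]}}

```text
time_s: 3.45
position: [0.6609, 0.0788, 0.2005]
tcp_rot: [[0.997, -0.0, -0.077], [0.077, 0.0, 0.997], [-0.0, -1.0, 0.0]]
force: [0.5, 0.3, 0.6]
opening: 1.004
```

```bash
python3 w.py w2
python3 - <<'E'
from h import *
i=cv2.imread("pics/w2.png")[:,:,::-1];crop(i,120,0,400,210,2.8,"pics/w2c.png")
E
```

```text
pos [0.661  0.0787 0.2005] shift [-154.6  -99.5    8.1] turn y 118.21257032831998 tilt [-1.e-04 -0.e+00 -1.e+00] t 3.5 op 0.999 F [-0.9 -0.3 -0.2]
```

View pics/w2c.png

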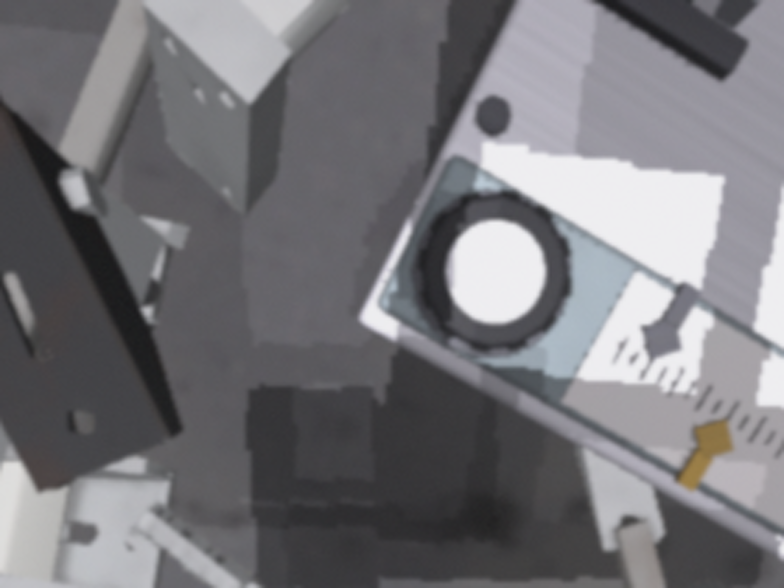

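Run:
```python
from h import *
P=np.load("pics/w2_P.npy")
g=lambda u,v,z:onz("wrist",((u+.5)/2.8-.5+120,(v+.5)/2.8-.5),z,P)
for nm,u,v,z in [("knob 122,-120",496,271,.076),("BR 155,-152",358,320,.02),("head 147 -147",378,304,.045),("head 97 -147",455,155,.045),("tip",650,359,.048),("mark",716,419,.048)]:
    X=g(u,v,z);print(nm,X.round(4),fi(X).round(1))
d=np.load("pics/w2.npy");print(dpt("wrist",(120+496/2.8,271/2.8),d,P))
```

```text
knob 122,-120 [0.5734 0.0835 0.076 ] [[ 117.9 -114.9]]
BR 155,-152 [0.5901 0.0418 0.02  ] [[ 150.  -146.4]]
head 147 -147 [0.5844 0.0501 0.045 ] [[ 141.5 -141.1]]
head 97 -147 [0.5416 0.0701 0.045 ] [[  94.3 -140.1]]
tip [0.594  0.1332 0.048 ] [[116.7 -61.1]]
mark [0.6103 0.1559 0.048 ] [[122.5 -33.8]]
[0.57359003 0.08377793 0.07614144]
```

Run:
```python
from h import *
F=np.array([(122,-120),(122,-120),(155,-152),(155,-152),(-60,-152),(-30,0),(147,-147),(97,-147)])/1000
W=np.array([(.5738,.0832),(.5734,.0835),(.5892,.0425),(.5901,.0418),(.3963,.13),(.4836,.2558),(.5844,.0501),(.5416,.0701)])
fc=F-F.mean(0);wc=W-W.mean(0);U,S,V=np.linalg.svd(fc.T@wc);R=V.T@U.T
t=W.mean(0)-R@F.mean(0)
print(R,t,np.degrees(np.arctan2(R[1,0],R[0,0])));print(((F@R.T+t-W)*1000).round(1))
np.savez("feeder.npz",R=R,t=t)
print(fi([[.5949,.1334],[.6099,.1585],[.594,.1332],[.6103,.1559]]))
print(fz(122,-120,76),fz(0,-120,92),fz(0,-55,20))
go([.5735,.0835,.074],5)
```

```text
[[ 0.9116861   0.41088741]
 [-0.41088741  0.9116861 ]] [0.5117131  0.24380969] -24.260592614572428
[[-0.2  1.1]
 [ 0.2  0.8]
 [ 1.4 -1. ]
 [ 0.5 -0.3]
 [-1.7 -0.1]
 [ 0.8  0.3]
 [ 0.9 -0.7]
 [-1.9 -0.2]]
[[121.20629395 -66.47852839]
 [124.56831144 -37.43189625]
 [120.46795395 -67.03066427]
 [126.00129314 -39.63792514]]
[0.57363231 0.08427909 0.076     ] [0.46240661 0.13440736 0.092     ] [0.48911429 0.19366695 0.02      ]
pos [0.661  0.0787 0.2005] shift [-86.8 126.5  11.5] turn y -0.5874296716800131 tilt [-1.e-04 -0.e+00 -1.e+00] t 3.5 op 0.999 F [-0.9 -0.3 -0.2]
```

{"fn": "jog_arm", "kwargs": {"motion": [-45,0,6,0,0,0,-87,40,12,0,0,0,-87,80,12,0,0,0,-87,105,12,0,0,0,-87,115,12,0,0,0,-87,125,12,0,0,0,-87,125,12,0,0,0]}}

```text
time_s: 4.38
position: [0.5736, 0.0836, 0.0755]
tcp_rot: [[0.997, -0.0, -0.077], [0.077, 0.0, 0.997], [-0.0, -1.0, 0.0]]
force: [1.0, 0.0, -0.6]
opening: 1.002
```

{"fn": "jog_arm", "kwargs": {"motion": [0,0,0,0,0,0,0,0,0,0,0,0,0,0,0,0,0,0,0,0,0,0,0,0,0,0,0,0,0,0], "gripper": 0.2}}

```text
time_s: 5.0
position: [0.5734, 0.0837, 0.0756]
tcp_rot: [[0.997, 0.0, -0.078], [0.078, -0.0, 0.997], [0.0, -1.0, -0.0]]
force: [0.1, 0.2, 0.0]
opening: 0.514
```

{"fn": "jog_arm", "kwargs": {"motion": [0,0,0,0,0,0,0,0,0,0,0,0,0,0,0,0,0,0,0,0,0,0,0,0], "gripper": 0}}

```text
time_s: 5.5
position: [0.5735, 0.0824, 0.0756]
tcp_rot: [[0.997, -0.0, -0.079], [0.079, -0.002, 0.997], [-0.0, -1.0, -0.002]]
force: [-0.6, -5.1, 0.7]
opening: 0.452
```

{"fn": "jog_arm", "kwargs": {"motion": [0,0,0,0,9,0,0,0,0,0,18,0,0,0,0,0,27,0,0,0,0,0,36,0,0,0,0,0,45,0,0,0,0,0,54,0,0,0,0,0,63,0,0,0,0,0,72,0,0,0,0,0,81,0,0,0,0,0,90,0,0,0,0,0,99,0,0,0,0,0,108,0,0,0,0,0,117,0,0,0,0,0,126,0,0,0,0,0,130,0,0,0,0,0,130,0,0,0,0,0,130,0]}}

```text
time_s: 7.62
position: [0.5739, 0.0825, 0.0756]
tcp_rot: [[-0.58, 0.001, 0.814], [-0.814, -0.002, -0.58], [0.001, -1.0, 0.002]]
force: [1.2, -5.8, -0.2]
opening: 0.449
```

```bash
python3 w.py w3
```

```text
pos [0.5738 0.0825 0.0756] shift [  40.4 -224.4  -55.8] turn y -11.663083780999841 tilt [ 7.0e-04 -1.6e-03 -1.0e+00] t 7.67 op 0.452 F [-0.7 -5.6 -0.1]
```

View pics/w3.png

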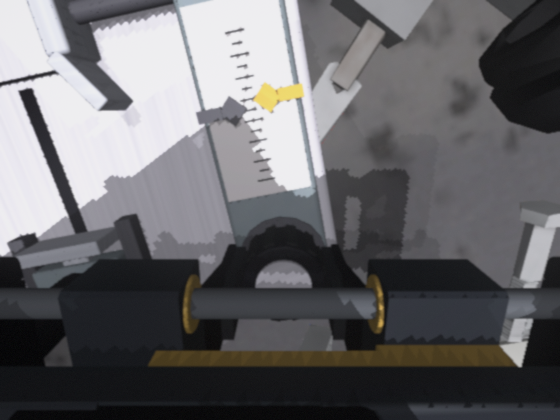

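```bash
cat > pm.py <<'E'
import sys
from h import *
tag=sys.argv[1];i=cv2.imread(f"pics/{tag}.png")[:,:,::-1];crop(i,190,60,320,140,6,f"pics/{tag}c.png")
E
python3 pm.py w3
```

```text
(no output)
```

View pics/w3c.png

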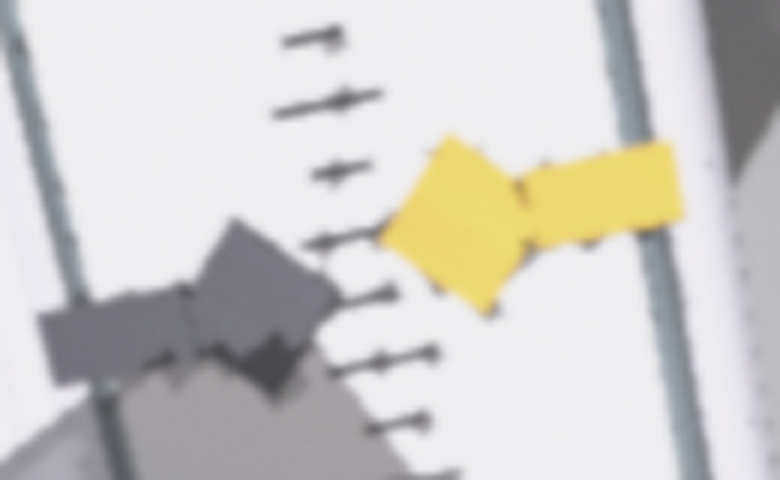

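```bash
cat > tip.py <<'E'
import sys
from h import *
tag=sys.argv[1];a=list(map(float,sys.argv[2:6]));P=np.load(f"pics/{tag}_P.npy")
g=lambda u,v:onz("wrist",((u+.5)/6-.5+190,(v+.5)/6-.5+60),.048,P)
p=fi(g(*a[:2]))[0];m=fi(g(*a[2:]))[0];print(p,m,"dy",m[1]-p[1],"deg",np.degrees((m[1]-p[1])/12))
E
python3 tip.py w3 345 293 378 238
```

```text
[121.03248287 -40.11838406] [124.51781211 -36.57466114] dy 3.5437229234857313 deg 16.920030606624497
```

{"fn": "jog_arm", "kwargs": {"motion": [0,0,0,0,9,0,0,0,0,0,17,0,0,0,0,0,17,0,0,0,0,0,17,0]}}

```text
time_s: 8.18
position: [0.5739, 0.0825, 0.0756]
tcp_rot: [[-0.793, 0.001, 0.609], [-0.609, -0.002, -0.793], [0.0, -1.0, 0.002]]
force: [1.1, -6.0, 0.2]
opening: 0.453
```

```bash
python3 w.py w4; python3 pm.py w4
```

```text
pos [0.5739 0.0825 0.0756] shift [  54.9 -224.4  -41.6] turn y -28.664268617247046 tilt [ 9.0e-04 -1.6e-03 -1.0e+00] t 8.22 op 0.451 F [ 0.2 -5.1 -0.6]
```

View pics/w4c.png

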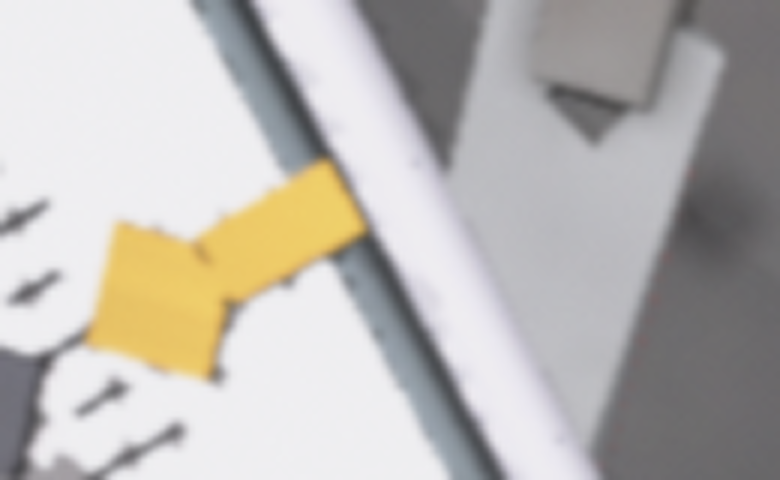

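```bash
python3 tip.py w4 43 358 85 340
```

```text
[120.85473425 -36.09129496] [124.55977406 -36.50134305] dy -0.41004808692764527 deg -1.957835398197298
```

{"fn": "jog_arm", "kwargs": {"motion": [0,0,0,0,0,0,0,0,0,0,0,0,0,0,0,0,0,0,0,-20,0,0,0,0,0,-60,0,0,0,0,0,-110,0,0,0,0,0,-110,0,0,0,0], "gripper": 1}}

```text
time_s: 9.1
position: [0.5762, 0.084, 0.1897]
tcp_rot: [[-0.793, 0.01, 0.609], [-0.609, -0.0, -0.793], [-0.008, -1.0, 0.006]]
force: [-0.3, 0.2, 0.1]
opening: 0.992
```

Run:
```python
from w import *
p,d,P=shot("w5");crop(p,200,30,400,180,4,"pics/w5c.png")
```

```text
(no output)
```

View pics/w5.png

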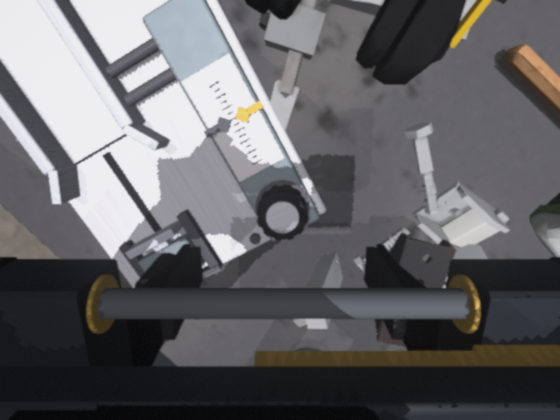

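Run:
```python
from h import *
i=cv2.imread("pics/w5.png")[:,:,::-1];crop(i,195,85,275,145,9,"pics/w5d.png")
```

```text
(no output)
```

View pics/w5d.png

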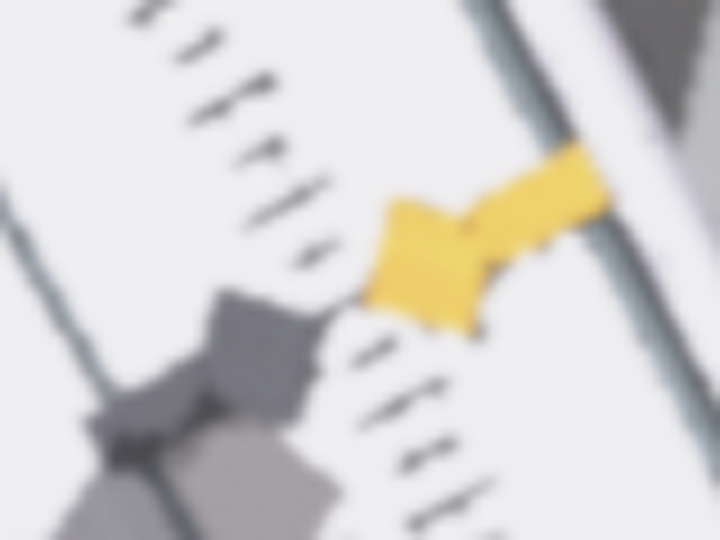

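Run:
```python
from h import *
go([.40,-.17,.27],-114.26)
```

```text
pos [0.5744 0.084  0.1875] shift [292.7 -83.3  95.6] turn y -28.254715722039634 tilt [ 4.4e-03  1.0e-04 -1.0e+00] t 9.15 op 0.993 F [-0.5  0.4 -0.2]
```

{"fn": "jog_arm", "kwargs": {"motion": [50,-50,15,0,0,0,293,-83,96,0,-28,0,293,-83,96,0,-28,0,293,-83,96,0,-28,0,293,-83,96,0,-28,0,293,-83,96,0,-28,0,293,-83,96,0,-28,0,293,-83,96,0,-28,0,293,-83,96,0,-28,0]}}

```text
time_s: 10.28
position: [0.3994, -0.1695, 0.2679]
tcp_rot: [[-0.414, -0.001, 0.91], [-0.91, 0.001, -0.414], [-0.001, -1.0, -0.001]]
force: [-0.2, -0.4, 0.2]
opening: 1.0
```

```bash
python3 w.py w6
```

```text
pos [ 0.3995 -0.1696  0.2681] shift [-273.   -31.8   -8.4] turn y -0.6294393955264468 tilt [-8.e-04  9.e-04 -1.e+00] t 10.32 op 1.002 F [-0.4 -0.3 -0.7]
```

View pics/w6.png

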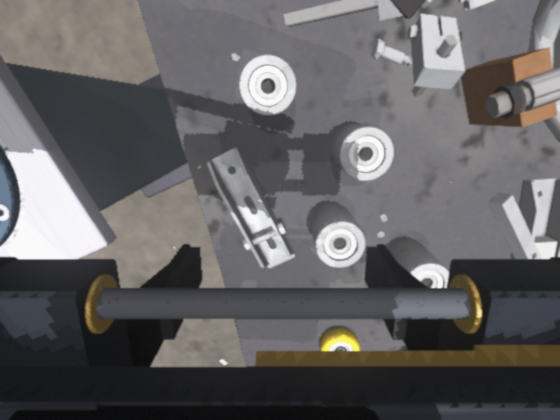

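Sleeve tops are at (268,84), (366,153), (340,243) and (432,280, partly hidden). All are plain grey with a bore, so they are the meant ones. Measuring them by depth and a circle fit.

```bash
cat > sl.py <<'E'
import sys
from h import *
def sleeves(n,img,d,P,zt=.074,tol=.006):
    H,Wd=d.shape;v,u=np.mgrid[:H,:Wd];K=np.array(C[n]["mtx"])
    c=np.stack([(u-K[0,2])/K[0,0],-(v-K[1,2])/K[1,1],-np.ones_like(u)],-1)*d[...,None]
    X=c@P[:3,:3].T+P[:3,3]
    m=((abs(X[...,2]-zt)<tol)&(d>0)).astype(np.uint8)
    k,l,st,ce=cv2.connectedComponentsWithStats(m);out=[]
    for j in range(1,k):
        q=X[l==j]
        if st[j,4]<100: continue
        h=cv2.convexHull(q[:,:2].astype(np.float32))
        (cx,cy),r=cv2.minEnclosingCircle(h)
        if .024<r<.032:
            uv=ce[j];g=onz(n,uv,zt,P)
            out.append((uv.round(0),(round(cx,4),round(cy,4)),round(r,4),g.round(4),q[:,2].mean().round(4)))
    return out
if __name__=="__main__":
    t=sys.argv[1]
    for o in sleeves("wrist",None,np.load(f"pics/{t}.npy"),np.load(f"pics/{t}_P.npy")): print(*o)
E
python3 sl.py w6
python3 - <<'E'
from sl import *
for n in("top","scene"):
    p,d=bot.capture(n)
    for o in sleeves(n,p,d,campose(n)): print(n,*o)
E
```

```text
[268.  85.] (0.4272, -0.0721) 0.027 [ 0.4275 -0.0717  0.074 ] 0.0716
[366. 153.] (0.489, -0.1709) 0.0271 [ 0.489  -0.1696  0.074 ] 0.0716
[340. 244.] (0.4298, -0.2501) 0.0272 [ 0.4301 -0.2483  0.074 ] 0.0716
top [362. 186.] (0.4988, -0.3398) 0.0271 [ 0.4978 -0.3395  0.074 ] 0.0733
top [422. 199.] (0.4602, -0.5013) 0.0274 [ 0.4595 -0.5009  0.074 ] 0.073
scene [299. 217.] (0.4891, -0.1718) 0.0284 [ 0.4874 -0.1715  0.074 ] 0.0739
scene [262. 221.] (0.4278, -0.071) 0.0301 [ 0.4259 -0.0729  0.074 ] 0.0737
scene [351. 232.] (0.5002, -0.3362) 0.029 [ 0.4988 -0.3367  0.074 ] 0.0737
scene [316. 240.] (0.4292, -0.2514) 0.0284 [ 0.428  -0.2515  0.074 ] 0.0735
scene [401. 260.] (0.4624, -0.4967) 0.0291 [ 0.4609 -0.4986  0.074 ] 0.0737
```

Run:
```python
from h import *
go([.4273,-.0718,.060],-114.26)
```

```text
pos [ 0.3995 -0.1699  0.2683] shift [-100.7  208.3  -15.2] turn y -0.17747859175648273 tilt [-4.e-04  5.e-04 -1.e+00] t 10.43 op 0.999 F [ 0.9 -0.2 -0.3]
```

{"fn": "jog_arm", "kwargs": {"motion": [-50,30,-7,0,0,0,-101,60,-15,0,0,0,-101,110,-15,0,0,0,-101,160,-15,0,0,0,-101,190,-15,0,0,0,-101,208,-15,0,0,0,-101,208,-15,0,0,0,-101,208,-15,0,0,0]}}

```text
time_s: 11.42
position: [0.428, -0.0726, 0.061]
tcp_rot: [[-0.415, 0.001, 0.91], [-0.91, -0.0, -0.415], [-0.0, -1.0, 0.001]]
force: [0.3, 0.1, -0.6]
opening: 1.0
```

{"fn": "jog_arm", "kwargs": {"motion": [0,0,0,0,0,0,0,0,0,0,0,0,0,0,0,0,0,0,0,0,0,0,0,0,0,0,0,0,0,0,0,0,0,0,0,0,0,0,0,0,0,0], "gripper": 0}}

```text
time_s: 12.3
position: [0.4275, -0.0727, 0.0607]
tcp_rot: [[-0.415, 0.0, 0.91], [-0.91, -0.0, -0.415], [0.0, -1.0, 0.0]]
force: [-1.6, 0.1, 3.6]
opening: 0.609
```

Run:
```python
from h import *
go(fz(0,-55,200),-114.26)
```

```text
pos [ 0.4275 -0.0727  0.0607] shift [-267.9 -139.3  -54.5] turn y -0.2845394251386608 tilt [ 1.e-04 -1.e-04 -1.e+00] t 12.3 op 0.609 F [-1.6  0.1  3.6]
```

{"fn": "jog_arm", "kwargs": {"motion": [0,-30,0,0,0,0,0,-80,0,0,0,0,0,-139,0,0,0,0,-45,-139,-9,0,0,0,-90,-139,-18,0,0,0,-135,-139,-28,0,0,0,-180,-139,-37,0,0,0,-225,-139,-46,0,0,0,-255,-139,-52,0,0,0,-268,-139,-54.5,0,0,0,-268,-139,-54.5,0,0,0,-268,-139,-54.5,0,0,0]}}

```text
time_s: 13.8
position: [0.4886, 0.1927, 0.1992]
tcp_rot: [[-0.416, -0.001, 0.909], [-0.909, -0.001, -0.416], [0.001, -1.0, -0.001]]
force: [-0.7, 0.4, -0.8]
opening: 0.61
```

```bash
python3 w.py w7;python3 - <<'E'
from h import *
go(fz(0,-55,83),-114.26)
E
```

```text
pos [0.4888 0.1926 0.1993] shift [  93.6 -100.6   60.3] turn y -0.8171128126549831 tilt [-1.1e-03 -6.0e-04 -1.0e+00] t 13.85 op 0.614 F [ 0.6  0.9 -2.1]
pos [0.4888 0.1926 0.1993] shift [-1.200e+00  1.163e+02 -1.000e-01] turn y -0.3571128126549752 tilt [-1.1e-03 -6.0e-04 -1.0e+00] t 13.85 op 0.614 F [ 0.6  0.9 -2.1]
```

View pics/w7.png

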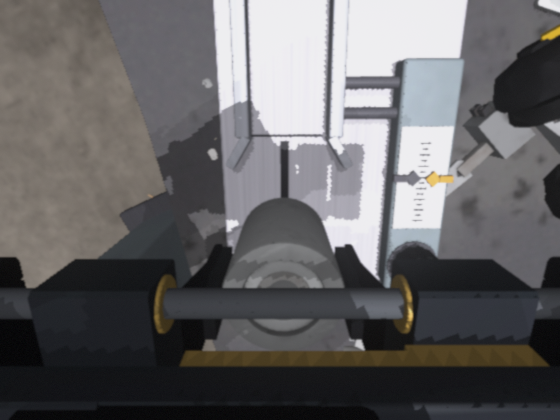

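{"fn": "jog_arm", "kwargs": {"motion": [-1,40,0,0,0,0,-1,80,0,0,0,0,-1,100,0,0,0,0,-1,108,0,0,0,0,-1,113,0,0,0,0,-1,116,0,0,0,0,-1,117.5,0,0,0,0,-1,117.5,0,0,0,0,-1,117.5,0,0,0,0]}}

```text
time_s: 14.98
position: [0.4898, 0.1948, 0.0824]
tcp_rot: [[-0.415, 0.001, 0.91], [-0.91, 0.0, -0.415], [-0.0, -1.0, 0.001]]
force: [-0.6, -0.0, -2.4]
opening: 0.613
```

{"fn": "jog_arm", "kwargs": {"motion": [0,1,0,0,0,0,0,2,0,0,0,0,0,2,0,0,0,0]}}

```text
time_s: 15.35
position: [0.4898, 0.1948, 0.0808]
tcp_rot: [[-0.415, 0.001, 0.91], [-0.91, 0.0, -0.415], [-0.0, -1.0, 0.0]]
force: [-0.5, 0.0, 3.9]
opening: 0.617
```

{"fn": "jog_arm", "kwargs": {"motion": [0,0,0,0,0,0,0,0,0,0,0,0,0,0,0,0,0,0,0,0,0,0,0,0,0,0,0,0,0,0,0,-30,0,0,0,0,0,-80,0,0,0,0,0,-120,0,0,0,0,0,-120,0,0,0,0], "gripper": 1}}

```text
time_s: 16.48
position: [0.4918, 0.1952, 0.2032]
tcp_rot: [[-0.415, 0.008, 0.91], [-0.91, 0.001, -0.415], [-0.004, -1.0, 0.007]]
force: [-0.1, 0.1, 0.3]
opening: 1.004
```

```bash
python3 w.py w8;python3 - <<'E'
from h import *
go(fz(0,-120,180),-114.26)
E
```

```text
pos [0.4903 0.1948 0.2013] shift [ 96.1 -98.7  60.1] turn y -0.7361126584321482 tilt [ 3.3e-03  5.0e-04 -1.0e+00] t 16.52 op 1.001 F [-0.5 -0.2 -0.9]
pos [0.4903 0.1948 0.2013] shift [66.6 21.2 -0.3] turn y -0.2761126584321687 tilt [ 3.3e-03  5.0e-04 -1.0e+00] t 16.52 op 1.001 F [-0.5 -0.2 -0.9]
```

View pics/w8.png

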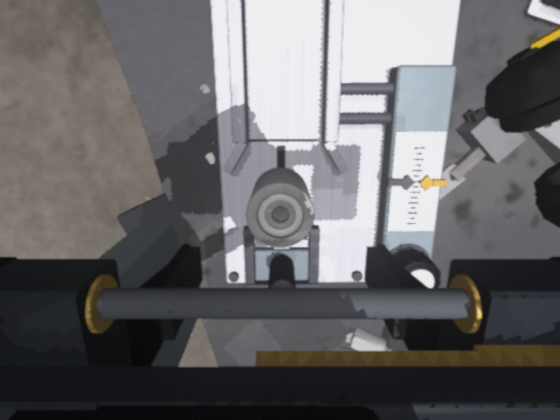

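{"fn": "jog_arm", "kwargs": {"motion": [35,0,0,0,0,0,66.5,15,-0.3,0,0,0,66.5,60,-0.3,0,0,0,66.5,100,-0.3,0,0,0,66.5,115,-0.3,0,0,0,66.5,121,-0.3,0,0,0,66.5,121,-0.3,0,0,0]}}

```text
time_s: 17.4
position: [0.4611, 0.1343, 0.0783]
tcp_rot: [[-0.415, -0.002, 0.91], [-0.91, -0.0, -0.415], [0.001, -1.0, -0.002]]
force: [-0.0, -0.4, 0.2]
opening: 0.993
```

{"fn": "jog_arm", "kwargs": {"motion": [0,0,0,0,0,0,0,0,0,0,0,0,0,0,0,0,0,0,0,0,0,0,0,0,0,0,0,0,0,0,0,0,0,0,0,0,0,0,0,0,0,0,0,0,0,0,0,0], "gripper": 0}}

```text
time_s: 18.4
position: [0.4631, 0.1338, 0.0791]
tcp_rot: [[-0.415, 0.003, 0.91], [-0.91, -0.001, -0.415], [-0.0, -1.0, 0.003]]
force: [2.2, -4.2, -2.2]
opening: 0.266
```

```bash
python3 w.py w9;python3 - <<'E'
from h import *
s=bot.read_state();print(fi(s["position"]));
go(s["position"]+np.r_[fz(0,90,0)-fz(0,0,0)],-114.26)
E
```

```text
pos [0.4631 0.1338 0.0791] shift [  29.4 -220.8   59.8] turn y -0.7242726838109093 tilt [ 2.5e-03 -6.0e-04 -1.0e+00] t 18.45 op 0.266 F [ 4.4 -3.8 -2.5]
[[   0.85799286 -120.22621733]]
pos [0.4631 0.1338 0.0791] shift [-90.    0.   -0.4] turn y -0.2642726838109013 tilt [ 2.5e-03 -6.0e-04 -1.0e+00] t 18.45 op 0.266 F [ 4.4 -3.8 -2.5]
```

View pics/w9.png

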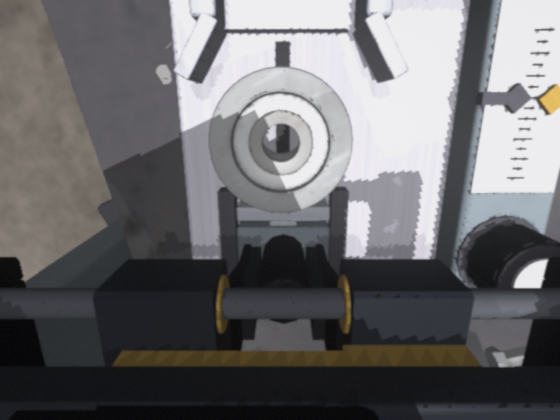

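{"fn": "jog_arm", "kwargs": {"motion": [-8,0,0,0,0,0,-18,0,0,0,0,0,-28,0,0,0,0,0,-38,0,0,0,0,0,-48,0,0,0,0,0,-58,0,-0.2,0,0,0,-68,0,-0.3,0,0,0,-78,0,-0.4,0,0,0,-85,0,-0.4,0,0,0,-89,0,-0.4,0,0,0,-91,0,-0.4,0,0,0,-91,0,-0.4,0,0,0,-91,0,-0.4,0,0,0,-91,0,-0.4,0,0,0]}}

```text
time_s: 20.2
position: [0.4998, 0.2152, 0.0791]
tcp_rot: [[-0.414, 0.0, 0.91], [-0.91, -0.003, -0.414], [0.003, -1.0, 0.002]]
force: [3.1, -8.9, -0.7]
opening: 0.269
```

```bash
python3 w.py w10;python3 - <<'E'
from h import *
s=bot.read_state();print(fi(s["position"]));
E
```

```text
pos [0.4998 0.2152 0.0791] shift [ 119.4 -220.5   59.9] turn y -0.666191766094073 tilt [ 5.0e-04 -3.2e-03 -1.0e+00] t 20.25 op 0.271 F [ 3.1 -8.9  0.7]
[[  0.88742574 -30.93986159]]
```

View pics/w10.png

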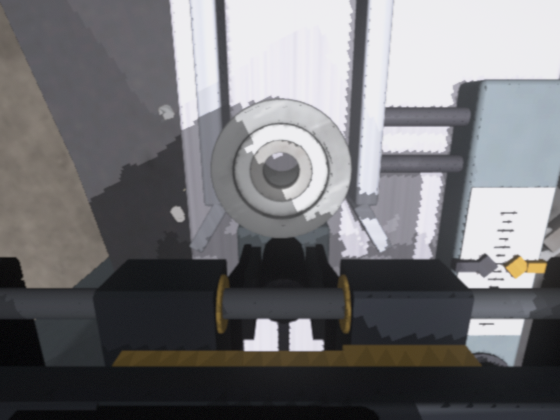

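Run:
```python
from sl import *
for t in("w9","w10"):
  for o in sleeves("wrist",None,np.load(f"pics/{t}.npy"),np.load(f"pics/{t}_P.npy"),.092,.008): print(t,*o,fi([o[1]]))
```

```text
w9 [281. 139.] (0.4897, 0.1953) 0.0272 [0.4904 0.1969 0.092 ] 0.0915 [[ -0.13701393 -53.27051442]]
w10 [281. 168.] (0.522, 0.2669) 0.0271 [0.5228 0.2687 0.092 ] 0.0915 [[-0.10909148 25.27787334]]
```

{"fn": "jog_arm", "kwargs": {"motion": [-2,0,0,0,0,0,-2,0,0,0,0,0,-2,0,0,0,0,0]}}

```text
time_s: 20.62
position: [0.5002, 0.2161, 0.0791]
tcp_rot: [[-0.413, -0.001, 0.911], [-0.911, -0.005, -0.413], [0.005, -1.0, 0.001]]
force: [3.1, -13.7, 1.6]
opening: 0.264
```

{"fn": "jog_arm", "kwargs": {"motion": [0,0,0,0,0,0,0,0,0,0,0,0,0,0,0,0,0,0,0,0,0,0,0,0,0,0,0,0,0,0,0,0,0,0,0,0,0,-30,0,0,0,0,0,-80,0,0,0,0,0,-140,0,0,0,0,0,-140,0,0,0,0], "gripper": 1}}

```text
time_s: 21.88
position: [0.5033, 0.22, 0.224]
tcp_rot: [[-0.415, 0.011, 0.91], [-0.91, 0.003, -0.415], [-0.007, -1.0, 0.009]]
force: [0.4, 0.3, -0.6]
opening: 0.996
```

```bash
python3 w.py w11;python3 - <<'E'
from sl import *
for t in("w11",):
  for o in sleeves("wrist",None,np.load(f"pics/{t}.npy"),np.load(f"pics/{t}_P.npy"),.092,.008): print(t,*o,fi([o[1]]))
for n in("top","scene"):
    p,d=bot.capture(n);cv2.imwrite(f"pics/{n}11.png",p[:,:,::-1])
    for o in sleeves(n,p,d,campose(n)): print(n,*o)
go([.4898,-.1705,.2],-114.26)
E
```

```text
pos [0.5013 0.2195 0.2214] shift [123.  -78.7  60.4] turn y -0.7352035280892721 tilt [ 0.0056  0.0012 -1.    ] t 21.93 op 1.002 F [-0.3 -0.3 -1.3]
w11 [534. 122.] (0.7204, 0.1965) 0.0285 [0.7137 0.2011 0.092 ] 0.0902 [[209.69590352  42.61523404]]
w11 [279. 145.] (0.5225, 0.2676) 0.0271 [0.5228 0.2684 0.092 ] 0.0915 [[ 0.05913038 26.12149731]]
top [131.  98.] (0.77, 0.3175) 0.0311 [0.7648 0.3164 0.074 ] 0.0745
top [362. 186.] (0.4979, -0.3397) 0.0275 [ 0.4977 -0.3393  0.074 ] 0.0733
top [303. 191.] (0.4866, -0.1746) 0.0268 [ 0.4864 -0.1748  0.074 ] 0.0732
top [422. 199.] (0.4605, -0.5011) 0.0275 [ 0.4598 -0.501   0.074 ] 0.073
top [346. 217.] (0.4131, -0.2907) 0.027 [ 0.4125 -0.2908  0.074 ] 0.0731
scene [300. 217.] (0.4891, -0.1713) 0.0286 [ 0.4873 -0.1725  0.074 ] 0.0737
scene [351. 232.] (0.4991, -0.3376) 0.0292 [ 0.4989 -0.3367  0.074 ] 0.0739
scene [326. 248.] (0.4134, -0.2865) 0.0287 [ 0.4135 -0.2886  0.074 ] 0.074
scene [401. 260.] (0.4623, -0.4983) 0.0287 [ 0.4614 -0.4987  0.074 ] 0.0737
scene [556. 278.] (0.5805, -0.9141) 0.0248 [ 0.5772 -0.9084  0.074 ] 0.0734
pos [0.4991 0.2189 0.2184] shift [358.1  18.6 153.3] turn y -0.27579486388410146 tilt [-1.6e-03 -4.0e-04 -1.0e+00] t 22.02 op 1.002 F [-0.   0.  -0.9]
```

View pics/w11.png

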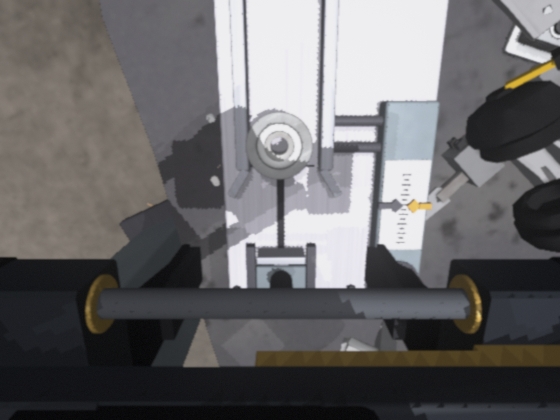

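Run:
```python
from h import *
for n,dn in(("top","top0"),("scene","scene0")):
    d=np.load(f"pics/{dn}.npy");P=campose(n);H,Wd=d.shape;v,u=np.mgrid[:H,:Wd];K=np.array(C[n]["mtx"])
    c=np.stack([(u-K[0,2])/K[0,0],-(v-K[1,2])/K[1,1],-np.ones_like(u)],-1)*d[...,None];X=(c@P[:3,:3].T+P[:3,3])[d>0]
    m=(X[:,2]>.085)&(X[:,2]<.4)&(X[:,0]>.4)&(X[:,0]<.8)&(X[:,1]<.0)&(X[:,1]>-.6)
    Q=X[m];
    for x in np.arange(.5,.72,.02):
        q=Q[(Q[:,0]>=x)&(Q[:,0]<x+.02)]
        if len(q)>3:print(n,round(x,2),len(q),q.min(0).round(3),q.max(0).round(3))
```

```text
top 0.54 70 [ 0.542 -0.076  0.088] [ 0.56  -0.035  0.101]
top 0.56 113 [ 0.56  -0.076  0.086] [ 0.58  -0.024  0.103]
top 0.58 124 [ 0.581 -0.181  0.085] [ 0.6   -0.016  0.12 ]
top 0.6 171 [ 0.6   -0.19   0.087] [ 0.62  -0.007  0.124]
top 0.62 188 [ 0.62  -0.207  0.085] [ 0.64  -0.004  0.123]
top 0.64 144 [ 0.64  -0.208  0.086] [ 0.66  -0.149  0.123]
top 0.66 115 [ 0.66  -0.205  0.086] [ 0.68  -0.155  0.13 ]
top 0.68 460 [ 0.68  -0.283  0.086] [ 0.7   -0.152  0.205]
top 0.7 945 [ 0.7   -0.282  0.085] [ 0.72  -0.085  0.208]
scene 0.54 41 [ 0.541 -0.072  0.086] [ 0.56  -0.026  0.104]
scene 0.56 61 [ 0.56  -0.072  0.085] [ 0.58  -0.024  0.103]
scene 0.58 75 [ 0.58  -0.178  0.092] [ 0.6   -0.011  0.12 ]
scene 0.6 106 [ 0.6   -0.185  0.093] [ 0.62  -0.002  0.125]
scene 0.62 125 [ 0.62  -0.204  0.086] [ 0.64  -0.     0.124]
scene 0.64 76 [ 0.64  -0.205  0.087] [ 0.659 -0.144  0.124]
scene 0.66 75 [ 0.661 -0.201  0.086] [ 0.68  -0.145  0.133]
scene 0.68 413 [ 0.68  -0.28   0.086] [ 0.7   -0.093  0.206]
scene 0.7 1033 [ 0.7   -0.28   0.085] [ 0.72  -0.081  0.21 ]
```

Run:
```python
from h import *
go([.489,-.1708,.2],-159.26)
```

```text
pos [0.4991 0.2189 0.2184] shift [358.7  18.6 152.7] turn y 44.72420513611587 tilt [-1.6e-03 -4.0e-04 -1.0e+00] t 22.02 op 1.002 F [-0.   0.  -0.9]
```

{"fn": "jog_arm", "kwargs": {"motion": [45,0,19,0,5,0,90,5,38,0,11,0,135,10,57,0,17,0,180,14,76,0,23,0,225,18,95,0,29,0,270,18,114,0,35,0,315,18,133,0,40,0,340,18,146,0,45,0,358.5,18,153,0,45,0,358.5,18,153,0,45,0,358.5,18,153,0,45,0]}}

```text
time_s: 23.4
position: [0.4897, -0.1693, 0.2005]
tcp_rot: [[-0.936, -0.002, 0.351], [-0.351, 0.002, -0.936], [0.001, -1.0, -0.002]]
force: [0.6, -0.5, 0.1]
opening: 1.001
```

Run:
```python
from h import *
go([.489,-.1708,.06],-159.26)
```

```text
pos [ 0.4897 -0.1693  0.2005] shift [  1.  140.5   1.5] turn y -0.20632449666362618 tilt [-0.0017  0.0015 -1.    ] t 23.4 op 1.001 F [ 0.6 -0.5  0.1]
```

{"fn": "jog_arm", "kwargs": {"motion": [1,45,1,0,0,0,1,90,1,0,0,0,1,125,1,0,0,0,1,140,1,0,0,0,1,140,1,0,0,0]}}

```text
time_s: 24.02
position: [0.4894, -0.1708, 0.0606]
tcp_rot: [[-0.936, -0.002, 0.351], [-0.351, 0.001, -0.936], [0.001, -1.0, -0.001]]
force: [0.2, -0.1, 0.6]
opening: 1.0
```

{"fn": "jog_arm", "kwargs": {"motion": [0,0,0,0,0,0,0,0,0,0,0,0,0,0,0,0,0,0,0,0,0,0,0,0,0,0,0,0,0,0,0,0,0,0,0,0,0,0,0,0,0,0], "gripper": 0}}

```text
time_s: 24.9
position: [0.4898, -0.172, 0.0615]
tcp_rot: [[-0.937, 0.0, 0.349], [-0.349, -0.0, -0.937], [-0.0, -1.0, 0.0]]
force: [-0.5, 0.1, 6.0]
opening: 0.613
```

Run:
```python
from h import *
go(fz(0,-55,200),-114.26)
```

```text
pos [ 0.4898 -0.172   0.0615] shift [-127.1 -138.6 -342.8] turn y -45.28649579418163 tilt [ 5.e-04 -3.e-04 -1.e+00] t 24.9 op 0.613 F [-0.5  0.1  6. ]
```

{"fn": "jog_arm", "kwargs": {"motion": [0,-30,0,0,0,0,0,-85,0,0,0,0,0,-138.5,0,0,0,0,-17,-138.5,-45,0,-6,0,-33,-138.5,-90,0,-12,0,-50,-138.5,-135,0,-18,0,-67,-138.5,-180,0,-24,0,-83,-138.5,-225,0,-30,0,-100,-138.5,-270,0,-36,0,-117,-138.5,-315,0,-42,0,-124,-138.5,-335,0,-45.3,0,-127,-138.5,-343,0,-45.3,0,-127,-138.5,-343,0,-45.3,0,-127,-138.5,-343,0,-45.3,0]}}

```text
time_s: 26.65
position: [0.4888, 0.1929, 0.1993]
tcp_rot: [[-0.412, -0.001, 0.911], [-0.911, -0.0, -0.412], [0.001, -1.0, -0.0]]
force: [0.2, -0.2, -1.2]
opening: 0.613
```

```bash
python3 w.py w12;python3 - <<'E'
from sl import *
go(fz(0,-55,81.5),-114.26)
for o in sleeves("wrist",None,np.load(f"pics/w12.npy"),np.load(f"pics/w12_P.npy"),.092,.008): print(*o,fi([o[1]]))
E
```

```text
pos [0.4889 0.1929 0.1994] shift [  94.1 -100.5   60. ] turn y -0.5467977673293376 tilt [-4.e-04 -3.e-04 -1.e+00] t 26.7 op 0.613 F [ 0.1 -0.5 -2.4]
pos [0.4889 0.1929 0.1994] shift [-9.000e-01  1.179e+02 -1.000e-01] turn y -0.08679776732932964 tilt [-4.e-04 -3.e-04 -1.e+00] t 26.7 op 0.613 F [ 0.1 -0.5 -2.4]
[284. 103.] (0.5226, 0.2677) 0.0271 [0.5229 0.2685 0.092 ] 0.0915 [[ 0.10921025 26.25375466]]
```

View pics/w12.png

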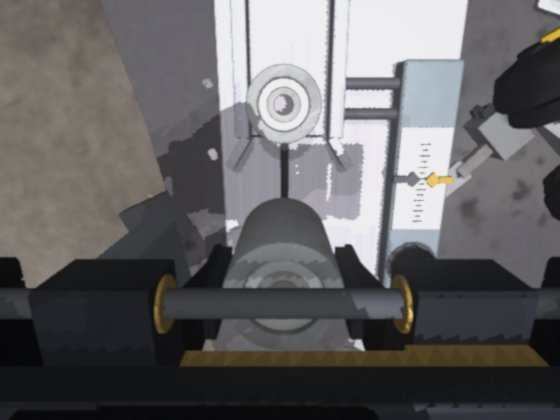

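{"fn": "jog_arm", "kwargs": {"motion": [-1,40,0,0,0,0,-1,80,0,0,0,0,-1,105,0,0,0,0,-1,113,0,0,0,0,-1,116,0,0,0,0,-1,118,0,0,0,0,-1,118.5,0,0,0,0,-1,118.5,0,0,0,0]}}

```text
time_s: 27.7
position: [0.4895, 0.1949, 0.0817]
tcp_rot: [[-0.411, 0.001, 0.912], [-0.912, 0.0, -0.411], [-0.001, -1.0, 0.001]]
force: [-0.0, 0.1, -0.7]
opening: 0.615
```

{"fn": "jog_arm", "kwargs": {"motion": [0,1,0,0,0,0,0,1,0,0,0,0]}}

```text
time_s: 27.95
position: [0.4896, 0.1949, 0.0815]
tcp_rot: [[-0.41, 0.001, 0.912], [-0.912, 0.0, -0.41], [-0.001, -1.0, 0.001]]
force: [-1.3, -0.4, 6.4]
opening: 0.612
```

{"fn": "jog_arm", "kwargs": {"motion": [0,0,0,0,0,0,0,0,0,0,0,0,0,0,0,0,0,0,0,0,0,0,0,0,0,0,0,0,0,0,0,-30,0,0,0,0,0,-80,0,0,0,0,0,-105,0,0,0,0,33,-105,0,0,0,0,66,-105,0,0,0,0,66,-60,0,0,0,0,66,-20,0,0,0,0,66,-5,0,0,0,0,66,-1,0,0,0,0,66,-1,0,0,0,0], "gripper": 1}}

```text
time_s: 29.82
position: [0.4624, 0.1347, 0.0812]
tcp_rot: [[-0.411, 0.0, 0.912], [-0.912, 0.0, -0.411], [-0.0, -1.0, 0.0]]
force: [-0.4, -0.6, 0.3]
opening: 1.001
```

{"fn": "jog_arm", "kwargs": {"motion": [0,0,0,0,0,0,0,0,0,0,0,0,0,0,0,0,0,0,0,0,0,0,0,0,0,0,0,0,0,0,0,0,0,0,0,0,0,0,0,0,0,0,0,0,0,0,0,0], "gripper": 0}}

```text
time_s: 30.82
position: [0.4632, 0.1342, 0.0811]
tcp_rot: [[-0.41, 0.002, 0.912], [-0.912, -0.001, -0.41], [-0.0, -1.0, 0.002]]
force: [2.9, -3.5, -2.3]
opening: 0.27
```

```bash
python3 w.py w13;python3 - <<'E'
from sl import *
s=bot.read_state();print(fi(s["position"]))
go(s["position"]+fz(0,90,0)-fz(0,0,0),-114.26)
for o in sleeves("wrist",None,np.load(f"pics/w13.npy"),np.load(f"pics/w13_P.npy"),.092,.008): print(*o,fi([o[1]]))
E
```

```text
pos [0.4633 0.1342 0.0811] shift [  30.1 -218.8   59.6] turn y -0.43107897688506114 tilt [ 2.1e-03 -5.0e-04 -1.0e+00] t 30.88 op 0.264 F [ 3.2 -3.7 -2.8]
[[   0.86977274 -119.82328255]]
pos [0.4633 0.1342 0.0811] shift [-90.   0.   0.] turn y 0.02892102311494682 tilt [ 2.1e-03 -5.0e-04 -1.0e+00] t 30.88 op 0.264 F [ 3.2 -3.7 -2.8]
[281. 140.] (0.4894, 0.1953) 0.0273 [0.4902 0.1969 0.092 ] 0.0915 [[ -0.41051976 -53.39378065]]
```

View pics/w13.png

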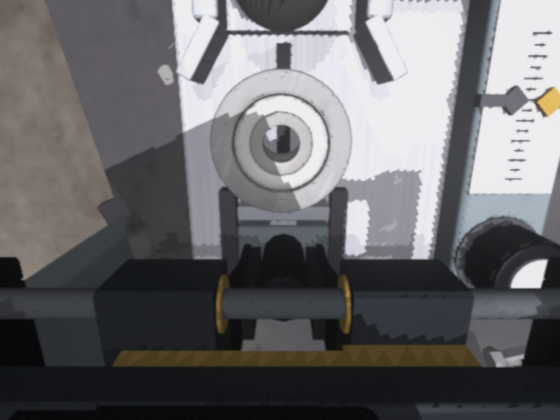

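Sleeve 2 is upright on the spot and the handle is gripped. Pushing.

{"fn": "jog_arm", "kwargs": {"motion": [-8,0,0,0,0,0,-18,0,0,0,0,0,-28,0,0,0,0,0,-38,0,0,0,0,0,-46,0,0,0,0,0,-54,0,0,0,0,0,-62,0,0,0,0,0,-70,0,0,0,0,0,-78,0,0,0,0,0,-85,0,0,0,0,0,-90,0,0,0,0,0,-93,0,0,0,0,0,-93,0,0,0,0,0,-93,0,0,0,0,0]}}

```text
time_s: 32.62
position: [0.5003, 0.2164, 0.0811]
tcp_rot: [[-0.409, -0.001, 0.913], [-0.913, -0.005, -0.409], [0.005, -1.0, 0.001]]
force: [3.1, -12.4, 1.2]
opening: 0.271
```

```bash
python3 w.py w14;python3 - <<'E'
from sl import *
s=bot.read_state();print(fi(s["position"]))
for o in sleeves("wrist",None,np.load(f"pics/w14.npy"),np.load(f"pics/w14_P.npy"),.092,.008): print(*o,fi([o[1]]))
E
```

```text
pos [0.5003 0.2164 0.0811] shift [ 121.6 -218.3   59.1] turn y -0.32111968077632014 tilt [-0.0011 -0.0049 -1.    ] t 32.67 op 0.272 F [  2.6 -12.5   0.6]
[[  0.88421467 -29.62805003]]
```

View pics/w14.png

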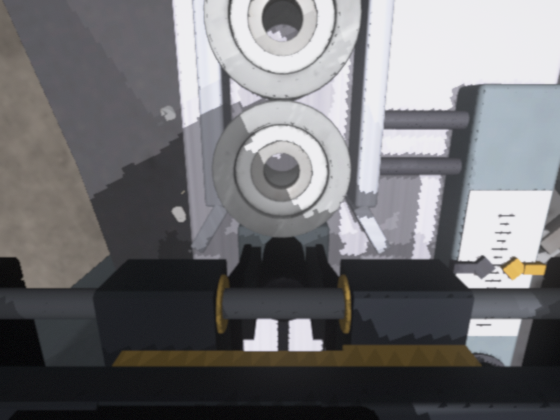

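At the stop (12 N), with two sleeves in line. Releasing.

{"fn": "jog_arm", "kwargs": {"motion": [0,0,0,0,0,0,0,0,0,0,0,0,0,0,0,0,0,0,0,0,0,0,0,0,0,0,0,0,0,0,0,0,0,0,0,0,0,-30,0,0,0,0,0,-80,0,0,0,0,0,-140,0,0,0,0,0,-140,0,0,0,0], "gripper": 1}}

```text
time_s: 33.92
position: [0.5035, 0.2203, 0.226]
tcp_rot: [[-0.41, 0.011, 0.912], [-0.912, 0.003, -0.41], [-0.007, -1.0, 0.009]]
force: [-0.2, -0.4, 0.3]
opening: 1.002
```

```bash
python3 w.py w15;python3 - <<'E'
from sl import *
for t in("w15",):
  for o in sleeves("wrist",None,np.load(f"pics/{t}.npy"),np.load(f"pics/{t}_P.npy"),.092,.008): print(t,*o,fi([o[1]]))
for n in("scene",):
    p,d=bot.capture(n);cv2.imwrite(f"pics/{n}15.png",p[:,:,::-1])
    for o in sleeves(n,p,d,campose(n)): print(n,*o)
go([.415,-.21,.25],-114.26)
E
```

```text
pos [0.5016 0.2198 0.2235] shift [123.7 -76.7  59.6] turn y -0.43072643422482315 tilt [ 0.0057  0.0012 -1.    ] t 33.98 op 0.995 F [-0.8  0.4 -0.9]
w15 [533. 123.] (0.7182, 0.2008) 0.0283 [0.7144 0.201  0.092 ] 0.0902 [[205.92337825  45.63153195]]
scene [351. 232.] (0.5009, -0.3361) 0.0288 [ 0.4989 -0.3363  0.074 ] 0.0738
scene [326. 248.] (0.4139, -0.2873) 0.0283 [ 0.4134 -0.2883  0.074 ] 0.0741
scene [401. 260.] (0.4615, -0.4982) 0.0283 [ 0.4608 -0.4985  0.074 ] 0.074
scene [556. 278.] (0.5788, -0.9149) 0.0251 [ 0.5773 -0.9085  0.074 ] 0.0739
pos [0.5002 0.2195 0.2216] shift [426.6 -28.6  98.6] turn y 0.024012062039844295 tilt [ 1.1e-03  2.0e-04 -1.0e+00] t 34.02 op 0.997 F [ 0.4 -0.8 -0.5]
```

View pics/w15.png

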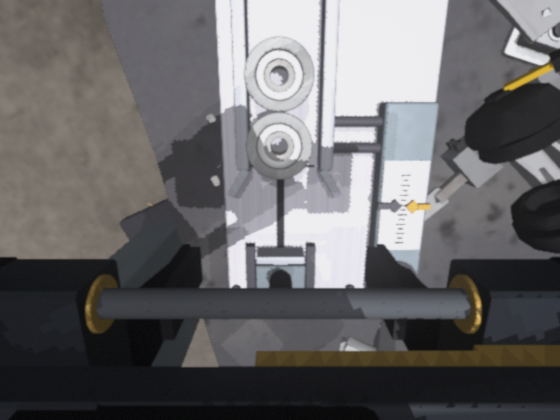

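Run:
```python
from h import *
go([.42,-.42,.27],-114.26)
```

```text
pos [0.5002 0.2195 0.2216] shift [616.  -48.6 189.4] turn y 0.024012062039844295 tilt [ 1.1e-03  2.0e-04 -1.0e+00] t 34.02 op 0.997 F [ 0.4 -0.8 -0.5]
```

{"fn": "jog_arm", "kwargs": {"motion": [60,-48,18,0,0,0,120,-48,37,0,0,0,616,-48,189,0,0,0,616,-48,189,0,0,0,616,-48,189,0,0,0,616,-48,189,0,0,0,616,-48,189,0,0,0,616,-48,189,0,0,0,616,-48,189,0,0,0,616,-48,189,0,0,0,616,-48,189,0,0,0,616,-48,189,0,0,0,616,-48,189,0,0,0,616,-48,189,0,0,0]}}

```text
time_s: 35.78
position: [0.4198, -0.418, 0.2683]
tcp_rot: [[-0.409, -0.001, 0.912], [-0.912, 0.002, -0.409], [-0.001, -1.0, -0.002]]
force: [0.3, 0.2, -0.1]
opening: 0.999
```

```bash
python3 w.py w16;python3 sl.py w16
```

```text
pos [ 0.4199 -0.4182  0.2687] shift [-491.5  -30.7 -127.4] turn y -0.34880127542766104 tilt [-7.0e-04  1.3e-03 -1.0e+00] t 35.83 op 0.997 F [ 0.7  0.5 -0.4]
[222.  66.] (0.4152, -0.2877) 0.0272 [ 0.4157 -0.2877  0.074 ] 0.0716
[327.  76.] (0.5009, -0.3359) 0.0271 [ 0.5007 -0.3353  0.074 ] 0.0716
[351. 238.] (0.4631, -0.498) 0.0272 [ 0.4629 -0.4955  0.074 ] 0.0715
```

View pics/w16.png

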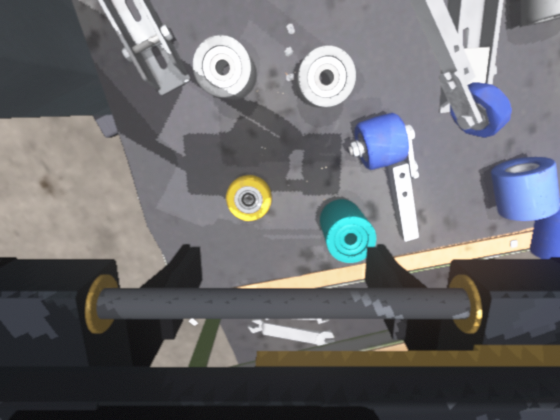

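Run:
```python
from h import *
go([.501,-.336,.06],-84.26)
```

```text
pos [ 0.4199 -0.4182  0.2687] shift [-108.   208.7   40.6] turn y -29.888801275427653 tilt [-7.0e-04  1.3e-03 -1.0e+00] t 35.83 op 0.997 F [ 0.7  0.5 -0.4]
```

{"fn": "jog_arm", "kwargs": {"motion": [-45,20,17,0,-10,0,-90,50,34,0,-20,0,-108,90,40.5,0,-30,0,-108,130,40.5,0,-30,0,-108,170,40.5,0,-30,0,-108,195,40.5,0,-30,0,-108,207,40.5,0,-30,0,-108,207,40.5,0,-30,0,-108,207,40.5,0,-30,0]}}

```text
time_s: 36.95
position: [0.5017, -0.3384, 0.0633]
tcp_rot: [[0.101, 0.002, 0.995], [-0.995, -0.002, 0.101], [0.002, -1.0, 0.002]]
force: [0.3, -1.2, 0.1]
opening: 1.0
```

{"fn": "jog_arm", "kwargs": {"motion": [0,0,0,0,0,0,0,0,0,0,0,0,0,0,0,0,0,0,0,0,0,0,0,0,0,0,0,0,0,0,0,0,0,0,0,0,0,0,0,0,0,0], "gripper": 0}}

```text
time_s: 37.83
position: [0.501, -0.338, 0.0622]
tcp_rot: [[0.1, -0.0, 0.995], [-0.995, -0.0, 0.1], [0.0, -1.0, -0.0]]
force: [-0.2, -0.3, 1.2]
opening: 0.616
```

Run:
```python
from h import *
go(fz(0,-55,200),-114.26)
```

```text
pos [ 0.501  -0.338   0.0622] shift [-530.2 -137.9   41.6] turn y 30.01855191574566 tilt [-0.e+00 -1.e-04 -1.e+00] t 37.83 op 0.616 F [-0.2 -0.3  1.2]
```

{"fn": "jog_arm", "kwargs": {"motion": [0,-30,0,0,0,0,0,-85,0,0,0,0,0,-138,0,0,0,0,-45,-138,4,0,3,0,-95,-138,8,0,6,0,-145,-138,12,0,9,0,-195,-138,16,0,12,0,-245,-138,20,0,15,0,-295,-138,24,0,18,0,-345,-138,27,0,21,0,-395,-138,31,0,24,0,-445,-138,35,0,27,0,-490,-138,39,0,30,0,-520,-138,41,0,30,0,-530,-138,41.6,0,30,0,-530,-138,41.6,0,30,0,-530,-138,41.6,0,30,0]}}

```text
time_s: 39.95
position: [0.4892, 0.1925, 0.1999]
tcp_rot: [[-0.412, -0.001, 0.911], [-0.911, -0.001, -0.412], [0.001, -1.0, -0.0]]
force: [0.4, -0.4, -1.6]
opening: 0.612
```

```bash
python3 w.py w17;python3 - <<'E'
from sl import *
go(fz(0,-55,82),-114.26)
for o in sleeves("wrist",None,np.load(f"pics/w17.npy"),np.load(f"pics/w17_P.npy"),.092,.008): print(*o,fi([o[1]]))
E
```

```text
pos [0.4893 0.1924 0.1999] shift [  93.9 -100.    59.4] turn y -0.5229029576863695 tilt [-4.e-04 -4.e-04 -1.e+00] t 40.0 op 0.609 F [-0.7 -0.2 -1.2]
pos [0.4893 0.1924 0.1999] shift [ -1.2 117.9  -0.7] turn y -0.06290295768638998 tilt [-4.e-04 -4.e-04 -1.e+00] t 40.0 op 0.609 F [-0.7 -0.2 -1.2]
```

View pics/w17.png

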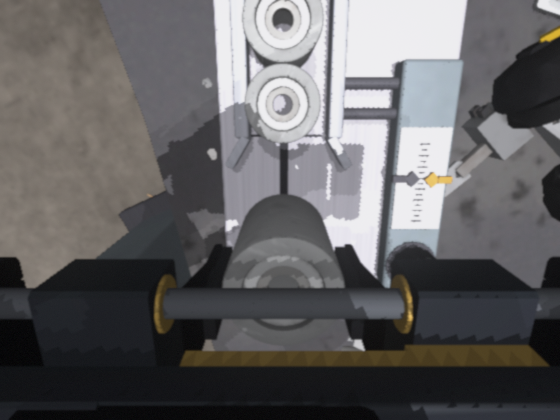

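{"fn": "jog_arm", "kwargs": {"motion": [0,40,-0.5,0,0,0,0,80,-0.5,0,0,0,0,105,-0.5,0,0,0,0,113,-0.5,0,0,0,0,116,-0.5,0,0,0,0,118,-0.5,0,0,0,0,118.5,-0.5,0,0,0,0,118.5,-0.5,0,0,0]}}

```text
time_s: 41.0
position: [0.4891, 0.1938, 0.0822]
tcp_rot: [[-0.41, 0.001, 0.912], [-0.912, 0.0, -0.41], [-0.001, -1.0, 0.001]]
force: [-0.8, -0.3, -1.7]
opening: 0.611
```

{"fn": "jog_arm", "kwargs": {"motion": [0,1,0,0,0,0,0,1,0,0,0,0]}}

```text
time_s: 41.25
position: [0.4891, 0.1938, 0.0821]
tcp_rot: [[-0.41, 0.001, 0.912], [-0.912, 0.0, -0.41], [-0.001, -1.0, 0.001]]
force: [-0.7, -1.0, 8.3]
opening: 0.613
```

{"fn": "jog_arm", "kwargs": {"motion": [0,0,0,0,0,0,0,0,0,0,0,0,0,0,0,0,0,0,0,0,0,0,0,0,0,0,0,0,0,0,0,-30,0,0,0,0,0,-80,0,0,0,0,0,-105,0,0,0,0,33,-105,0,0,0,0,65.5,-105,0,0,0,0,65.5,-60,0,0,0,0,65.5,-20,0,0,0,0,65.5,-5,0,0,0,0,65.5,-1,0,0,0,0,65.5,-1,0,0,0,0], "gripper": 1}}

```text
time_s: 43.12
position: [0.4621, 0.134, 0.0817]
tcp_rot: [[-0.411, 0.0, 0.912], [-0.912, 0.0, -0.411], [-0.0, -1.0, 0.0]]
force: [0.1, 0.5, 0.1]
opening: 0.998
```

{"fn": "jog_arm", "kwargs": {"motion": [0,0,0,0,0,0,0,0,0,0,0,0,0,0,0,0,0,0,0,0,0,0,0,0,0,0,0,0,0,0,0,0,0,0,0,0,0,0,0,0,0,0,0,0,0,0,0,0], "gripper": 0}}

```text
time_s: 44.12
position: [0.463, 0.1336, 0.0816]
tcp_rot: [[-0.41, 0.002, 0.912], [-0.912, -0.001, -0.41], [-0.0, -1.0, 0.002]]
force: [1.8, -3.7, -1.2]
opening: 0.267
```

```bash
python3 w.py w18;python3 - <<'E'
from sl import *
s=bot.read_state();print(fi(s["position"]))
go(s["position"]+fz(0,90,0)-fz(0,0,0),-114.26)
for o in sleeves("wrist",None,np.load(f"pics/w18.npy"),np.load(f"pics/w18_P.npy"),.092,.008): print(*o,fi([o[1]]))
E
```

```text
pos [0.463  0.1336 0.0816] shift [  29.4 -218.3   59.6] turn y -0.4319636947576839 tilt [ 2.1e-03 -5.0e-04 -1.0e+00] t 44.17 op 0.268 F [ 2.3 -2.8 -1.5]
[[   0.86297285 -120.53996588]]
pos [0.463  0.1336 0.0816] shift [-90.   0.   0.] turn y 0.028036305242324033 tilt [ 2.1e-03 -5.0e-04 -1.0e+00] t 44.17 op 0.268 F [ 2.3 -2.8 -1.5]
[281. 136.] (0.4899, 0.1961) 0.0273 [0.4906 0.1977 0.092 ] 0.0915 [[ -0.28338663 -52.45898806]]
```

View pics/w18.png

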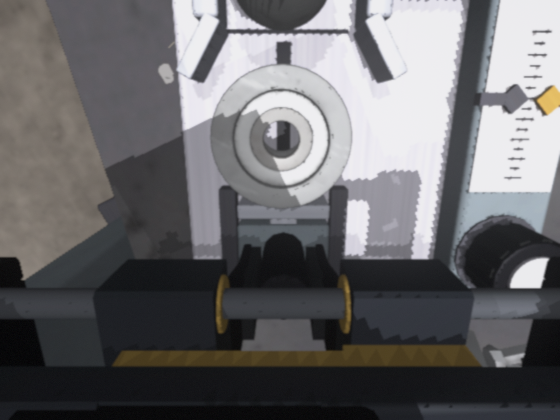

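Sleeve 3 is placed and the handle is held. Pushing.

{"fn": "jog_arm", "kwargs": {"motion": [-8,0,0,0,0,0,-18,0,0,0,0,0,-28,0,0,0,0,0,-38,0,0,0,0,0,-46,0,0,0,0,0,-54,0,0,0,0,0,-62,0,0,0,0,0,-70,0,0,0,0,0,-78,0,0,0,0,0,-85,0,0,0,0,0,-90,0,0,0,0,0,-93.5,0,0,0,0,0,-93.5,0,0,0,0,0,-93.5,0,0,0,0,0]}}

```text
time_s: 45.92
position: [0.5001, 0.2158, 0.0815]
tcp_rot: [[-0.408, -0.002, 0.913], [-0.913, -0.006, -0.408], [0.006, -1.0, 0.001]]
force: [2.2, -13.5, 2.8]
opening: 0.265
```

```bash
python3 w.py w19;python3 - <<'E'
from sl import *
s=bot.read_state();print(fi(s["position"]))
E
```

```text
pos [0.5001 0.2159 0.0816] shift [ 121.2 -217.7   59. ] turn y -0.30349345754760293 tilt [-0.0016 -0.0057 -1.    ] t 45.98 op 0.266 F [  1.8 -14.1   2.3]
[[  0.87334667 -30.26335129]]
```

View pics/w19.png

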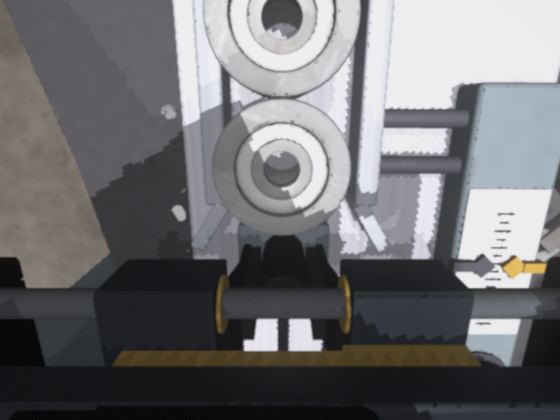

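{"fn": "jog_arm", "kwargs": {"motion": [0,0,0,0,0,0,0,0,0,0,0,0,0,0,0,0,0,0,0,0,0,0,0,0,0,0,0,0,0,0,0,0,0,0,0,0,0,-30,0,0,0,0,0,-80,0,0,0,0,0,-140,0,0,0,0,0,-140,0,0,0,0], "gripper": 1}}

```text
time_s: 47.22
position: [0.5035, 0.2201, 0.2265]
tcp_rot: [[-0.41, 0.012, 0.912], [-0.912, 0.003, -0.41], [-0.007, -1.0, 0.009]]
force: [0.0, 0.2, -0.4]
opening: 0.999
```

```bash
python3 w.py w20;python3 - <<'E'
from sl import *
for n in("scene",):
    p,d=bot.capture(n);cv2.imwrite(f"pics/{n}20.png",p[:,:,::-1])
    for o in sleeves(n,p,d,campose(n)): print(n,*o)
go([.4152,-.2877,.20],-204.26)
E
```

```text
pos [0.5015 0.2196 0.2239] shift [123.5 -76.2  59.6] turn y -0.43483853086098634 tilt [ 0.0056  0.0012 -1.    ] t 47.27 op 1.001 F [-1.  -0.3 -1.1]
scene [326. 248.] (0.414, -0.2862) 0.0291 [ 0.4136 -0.2884  0.074 ] 0.0736
scene [401. 260.] (0.4625, -0.498) 0.0292 [ 0.4611 -0.4985  0.074 ] 0.0738
pos [0.5001 0.2192 0.2221] shift [497.1  21.9 130.7] turn y 90.02057517387017 tilt [ 1.1e-03  2.0e-04 -1.0e+00] t 47.33 op 1.001 F [ 0.1  0.6 -0.6]
```

View pics/w20.png

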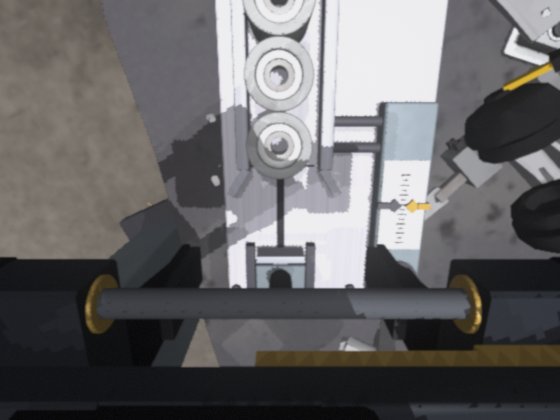

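{"fn": "jog_arm", "kwargs": {"motion": [45,0,12,0,8,0,90,5,24,0,16,0,135,10,36,0,24,0,180,15,47,0,32,0,225,22,59,0,40,0,270,22,71,0,48,0,315,22,83,0,56,0,360,22,95,0,64,0,405,22,107,0,72,0,450,22,118,0,80,0,485,22,128,0,88,0,497,22,131,0,90,0,497,22,131,0,90,0,497,22,131,0,90,0]}}

```text
time_s: 49.08
position: [0.4152, -0.2858, 0.1989]
tcp_rot: [[-0.913, -0.002, -0.409], [0.409, 0.002, -0.913], [0.002, -1.0, -0.001]]
force: [0.3, 0.1, 0.3]
opening: 0.999
```

Run:
```python
from sl import *
go([.4151,-.2877,.0615],-204.26)
```

```text
pos [ 0.4152 -0.2858  0.1989] shift [ -1.  137.4   1.9] turn y 0.1372994752609884 tilt [-0.0015  0.0022 -1.    ] t 49.08 op 0.999 F [0.3 0.1 0.3]
```

{"fn": "jog_arm", "kwargs": {"motion": [0,40,1,0,0,0,0,80,1,0,0,0,0,115,1,0,0,0,0,130,1,0,0,0,0,136,1,0,0,0,0,136,1,0,0,0]}}

```text
time_s: 49.82
position: [0.4157, -0.2886, 0.0641]
tcp_rot: [[-0.912, 0.001, -0.41], [0.41, -0.001, -0.912], [-0.001, -1.0, 0.0]]
force: [-0.7, -0.6, 1.0]
opening: 1.001
```

{"fn": "jog_arm", "kwargs": {"motion": [0,0,0,0,0,0,0,0,0,0,0,0,0,0,0,0,0,0,0,0,0,0,0,0,0,0,0,0,0,0,0,0,0,0,0,0,0,0,0,0,0,0], "gripper": 0}}

```text
time_s: 50.7
position: [0.4153, -0.2888, 0.0637]
tcp_rot: [[-0.912, 0.0, -0.411], [0.411, -0.0, -0.912], [-0.0, -1.0, 0.0]]
force: [-1.7, -0.7, 3.8]
opening: 0.614
```

Run:
```python
from h import *
go(fz(0,-55,200),-114.26)
```

```text
pos [ 0.4153 -0.2888  0.0637] shift [ 130.7 -136.4 -470.2] turn y -89.98210329553001 tilt [ 2.e-04 -3.e-04 -1.e+00] t 50.7 op 0.614 F [-1.7 -0.7  3.8]
```

{"fn": "jog_arm", "kwargs": {"motion": [0,-30,0,0,0,0,0,-85,0,0,0,0,0,-136.5,0,0,0,0,12,-136.5,-45,0,-8,0,25,-136.5,-90,0,-16,0,37,-136.5,-135,0,-24,0,50,-136.5,-180,0,-32,0,62,-136.5,-225,0,-40,0,75,-136.5,-270,0,-48,0,88,-136.5,-315,0,-56,0,100,-136.5,-360,0,-64,0,113,-136.5,-405,0,-72,0,124,-136.5,-445,0,-80,0,129,-136.5,-465,0,-88,0,130.7,-136.5,-470,0,-90,0,130.7,-136.5,-470,0,-90,0,130.7,-136.5,-470,0,-90,0]}}

```text
time_s: 52.82
position: [0.4887, 0.1926, 0.1998]
tcp_rot: [[-0.413, -0.001, 0.911], [-0.911, -0.0, -0.413], [0.001, -1.0, -0.001]]
force: [0.1, -0.4, -2.5]
opening: 0.614
```

```bash
python3 w.py w21;python3 - <<'E'
from sl import *
go(fz(0,-55,83.7),-114.26)
E
```

```text
pos [0.4888 0.1926 0.1999] shift [  93.9 -100.    59.9] turn y -0.5669493353820485 tilt [-6.e-04 -3.e-04 -1.e+00] t 52.88 op 0.614 F [ 0.1  0.1 -2.2]
pos [0.4888 0.1926 0.1999] shift [-1.100e+00  1.162e+02 -1.000e-01] turn y -0.10694933538206897 tilt [-6.e-04 -3.e-04 -1.e+00] t 52.88 op 0.614 F [ 0.1  0.1 -2.2]
```

View pics/w21.png

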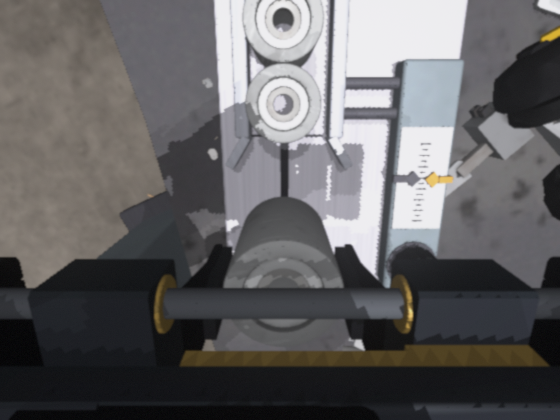

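{"fn": "jog_arm", "kwargs": {"motion": [0,40,0,0,0,0,0,80,0,0,0,0,0,104,0,0,0,0,0,111,0,0,0,0,0,114,0,0,0,0,0,116,0,0,0,0,0,117,0,0,0,0,0,117.5,0,0,0,0,0,117.5,0,0,0,0]}}

```text
time_s: 54.0
position: [0.4896, 0.1937, 0.0838]
tcp_rot: [[-0.411, 0.002, 0.912], [-0.912, 0.0, -0.411], [-0.001, -1.0, 0.002]]
force: [-0.5, -0.8, 5.1]
opening: 0.614
```

Touching down (5 N). Release, then go to the handle.

{"fn": "jog_arm", "kwargs": {"motion": [0,0,0,0,0,0,0,0,0,0,0,0,0,0,0,0,0,0,0,0,0,0,0,0,0,0,0,0,0,0,0,-30,0,0,0,0,0,-80,0,0,0,0,0,-105,0,0,0,0,33,-105,0,0,0,0,65.5,-105,-0.5,0,0,0,65.5,-60,-0.5,0,0,0,65.5,-20,-0.5,0,0,0,65.5,-3,-0.5,0,0,0,65.5,1,-0.5,0,0,0,65.5,1,-0.5,0,0,0], "gripper": 1}}

```text
time_s: 55.88
position: [0.4619, 0.1341, 0.0817]
tcp_rot: [[-0.411, 0.0, 0.912], [-0.912, 0.0, -0.411], [-0.0, -1.0, 0.0]]
force: [0.6, 0.8, 0.5]
opening: 0.997
```

{"fn": "jog_arm", "kwargs": {"motion": [0,0,0,0,0,0,0,0,0,0,0,0,0,0,0,0,0,0,0,0,0,0,0,0,0,0,0,0,0,0,0,0,0,0,0,0,0,0,0,0,0,0,0,0,0,0,0,0], "gripper": 0}}

```text
time_s: 56.88
position: [0.463, 0.1336, 0.0816]
tcp_rot: [[-0.41, 0.002, 0.912], [-0.912, -0.001, -0.41], [-0.0, -1.0, 0.002]]
force: [2.9, -3.0, -1.6]
opening: 0.265
```

```bash
python3 w.py w22;python3 - <<'E'
from sl import *
s=bot.read_state();print(fi(s["position"]))
for o in sleeves("wrist",None,np.load(f"pics/w22.npy"),np.load(f"pics/w22_P.npy"),.092,.008): print(*o,fi([o[1]]))
E
```

```text
pos [0.463  0.1336 0.0816] shift [  29.4 -218.3   59.7] turn y -0.43007242114157407 tilt [ 2.4e-03 -6.0e-04 -1.0e+00] t 56.92 op 0.263 F [ 3.2 -4.4 -2.6]
[[   0.86210625 -120.50217434]]
[283. 141.] (0.4896, 0.1941) 0.0272 [0.4903 0.1957 0.092 ] 0.0915 [[  0.26488235 -54.40562648]]
```

View pics/w22.png

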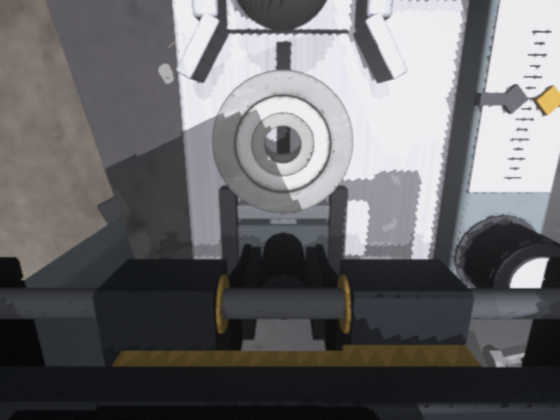

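{"fn": "jog_arm", "kwargs": {"motion": [-8,0,0,0,0,0,-18,0,0,0,0,0,-28,0,0,0,0,0,-38,0,0,0,0,0,-46,0,0,0,0,0,-54,0,0,0,0,0,-62,0,0,0,0,0,-70,0,0,0,0,0,-77,0,0,0,0,0,-83,0,0,0,0,0,-87,0,0,0,0,0,-90,0,0,0,0,0,-91.5,0,0,0,0,0,-91.5,0,0,0,0,0]}}

```text
time_s: 58.68
position: [0.4995, 0.2146, 0.0816]
tcp_rot: [[-0.409, -0.001, 0.913], [-0.913, -0.005, -0.409], [0.005, -1.0, 0.001]]
force: [2.7, -11.1, 0.7]
opening: 0.265
```

```bash
python3 w.py w23;python3 - <<'E'
from sl import *
s=bot.read_state();print(fi(s["position"]))
for o in sleeves("wrist",None,np.load(f"pics/w23.npy"),np.load(f"pics/w23_P.npy"),.092,.008): print(*o,fi([o[1]]))
E
```

```text
pos [0.4995 0.2146 0.0816] shift [ 119.5 -217.8   59.2] turn y -0.33088476420994084 tilt [-6.0e-04 -4.7e-03 -1.0e+00] t 58.73 op 0.267 F [  2.  -11.5   1.8]
[[  0.88008061 -31.66863661]]
```

View pics/w23.png

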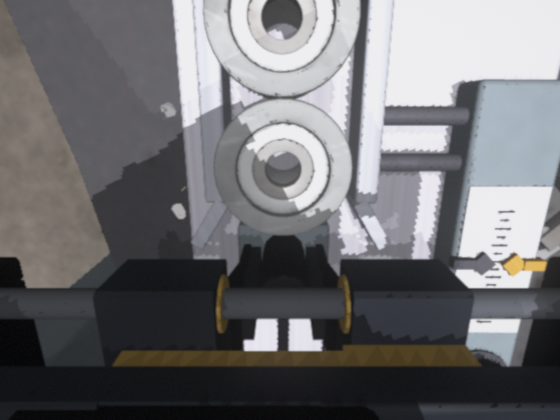

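{"fn": "jog_arm", "kwargs": {"motion": [-1.5,0,0,0,0,0,-2.5,0,0,0,0,0,-2.5,0,0,0,0,0]}}

```text
time_s: 59.1
position: [0.4998, 0.2153, 0.0815]
tcp_rot: [[-0.408, -0.003, 0.913], [-0.913, -0.008, -0.408], [0.008, -1.0, 0.001]]
force: [2.0, -18.9, 3.7]
opening: 0.265
```

{"fn": "jog_arm", "kwargs": {"motion": [0,0,0,0,0,0,0,0,0,0,0,0,0,0,0,0,0,0,0,0,0,0,0,0,0,0,0,0,0,0,0,0,0,0,0,0,0,-30,0,0,0,0,0,-80,0,0,0,0,0,-140,0,0,0,0,0,-140,0,0,0,0], "gripper": 1}}

```text
time_s: 60.35
position: [0.5035, 0.2207, 0.2266]
tcp_rot: [[-0.41, 0.012, 0.912], [-0.912, 0.003, -0.41], [-0.007, -1.0, 0.009]]
force: [-0.0, 0.8, -0.6]
opening: 0.998
```

{"fn": "jog_arm", "kwargs": {"motion": [60,0,0,0,0,0,100,-40,0,0,0,0,100,-60,0,0,0,0,100,-60,0,0,0,0]}}

```text
time_s: 60.85
position: [0.4597, 0.1283, 0.2821]
tcp_rot: [[-0.411, 0.002, 0.911], [-0.911, 0.0, -0.411], [-0.001, -1.0, 0.002]]
force: [0.7, 0.3, -0.2]
opening: 0.998
```

```bash
python3 w.py w24;python3 - <<'E'
from sl import *
d=np.load("pics/w24.npy");P=np.load("pics/w24_P.npy")
for o in sleeves("wrist",None,d,P,.092,.008): print(*o,fi([o[1]]))
for n in("top","scene"):
    p,d=bot.capture(n);cv2.imwrite(f"pics/{n}24.png",p[:,:,::-1])
    for o in sleeves(n,p,d,campose(n)): print(n,*o)
    for o in sleeves(n,p,d,campose(n),.094): print(n,*o,fi([o[1]]))
crop(cv2.imread("pics/top24.png")[:,:,::-1],70,90,250,230,4.4,"pics/top24c.png")
E
```

```text
pos [0.459  0.1285 0.2811] shift [ 23.3 -18.9  60.7] turn y -0.4547375261630009 tilt [-1.e-04  0.e+00 -1.e+00] t 60.9 op 1.001 F [-0.2  0.5  0. ]
[284.  26.] (0.5226, 0.2666) 0.0272 [0.5214 0.2641 0.092 ] 0.0913 [[ 0.5611864  25.25089996]]
[517.  13.] (0.7199, 0.1936) 0.029 [0.7117 0.1893 0.092 ] 0.0898 [[210.43163395  39.76590065]]
[545. 108.] (0.7277, 0.0966) 0.0266 [0.7174 0.0996 0.092 ] 0.0921 [[257.39886413 -45.46272887]]
top [422. 199.] (0.46, -0.5023) 0.0278 [ 0.46   -0.5007  0.074 ] 0.073
top [172. 110.] (0.7192, 0.1932) 0.0289 [0.718  0.1915 0.094 ] 0.0926 [[209.95780865  39.11360503]]
top [ 90. 156.] (0.5878, 0.4101) 0.0268 [0.5878 0.4144 0.094 ] 0.0924 [[  1.04077674 182.86771376]]
scene [401. 260.] (0.4626, -0.4994) 0.0292 [ 0.461  -0.4984  0.074 ] 0.0738
```

View pics/w24.png

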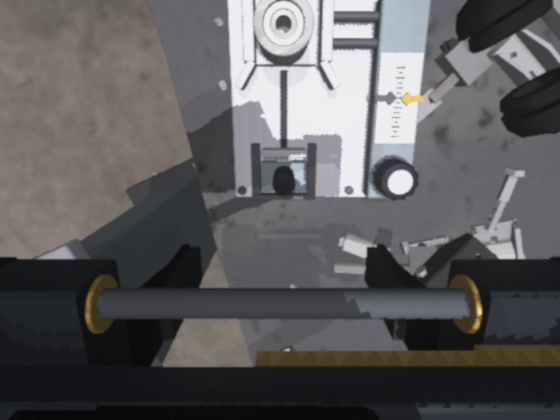

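View pics/scene24.png

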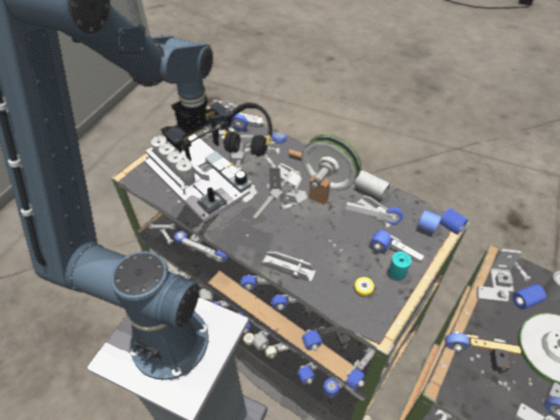

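View pics/top24c.png

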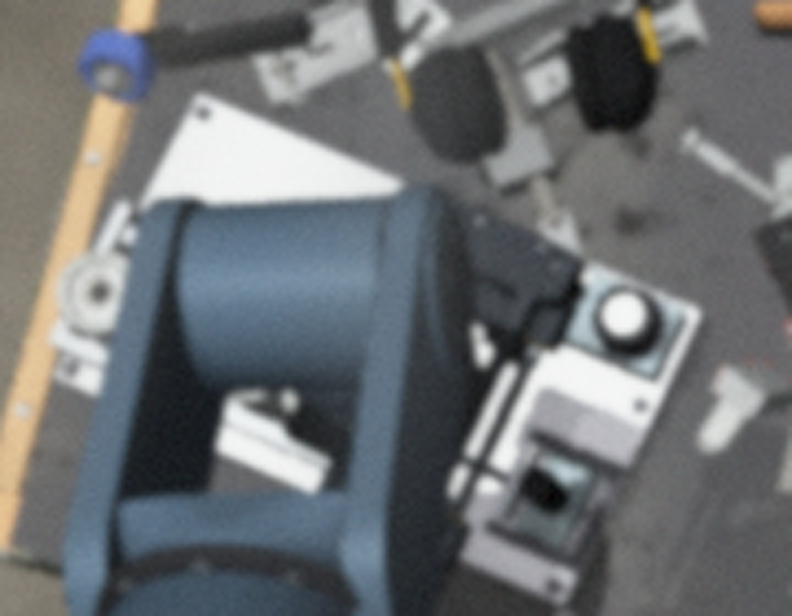

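Run:
```python
from h import *
i=cv2.imread("pics/w24.png")[:,:,::-1];crop(i,365,65,430,145,8,"pics/w24c.png")
```

```text
(no output)
```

View pics/w24c.png

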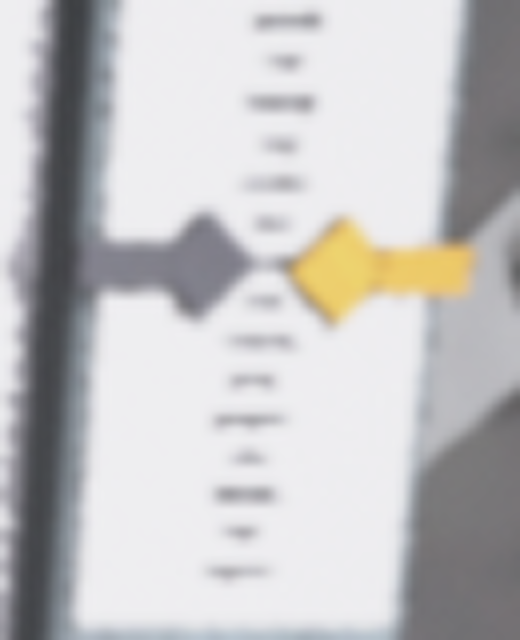

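Pointer and mark are level. I'll move aside to check the whole lane.

{"fn": "jog_arm", "kwargs": {"motion": [60,-10,0,0,0,0,120,-20,0,0,0,0,180,-20,0,0,0,0,230,-20,0,0,0,0,250,-20,0,0,0,0,250,-20,0,0,0,0,250,-20,0,0,0,0]}}

```text
time_s: 61.88
position: [0.3566, -0.0985, 0.3009]
tcp_rot: [[-0.41, -0.001, 0.912], [-0.912, 0.001, -0.41], [-0.001, -1.0, -0.002]]
force: [0.5, 0.6, -0.7]
opening: 1.004
```

Run:
```python
from sl import *
for n in("top","scene"):
    p,d=bot.capture(n);cv2.imwrite(f"pics/{n}25.png",p[:,:,::-1])
    for o in sleeves(n,p,d,campose(n),.094): print(n,*o,fi([o[1]]))
    if n=="top": crop(p,70,90,250,230,4.4,"pics/top25c.png")
    else: crop(p,130,110,270,225,5,"pics/sc25c.png")
```

```text
top [172. 110.] (0.7195, 0.1924) 0.0281 [0.7188 0.1917 0.094 ] 0.0928 [[210.5600244   38.50752238]]
```

View pics/top25c.png

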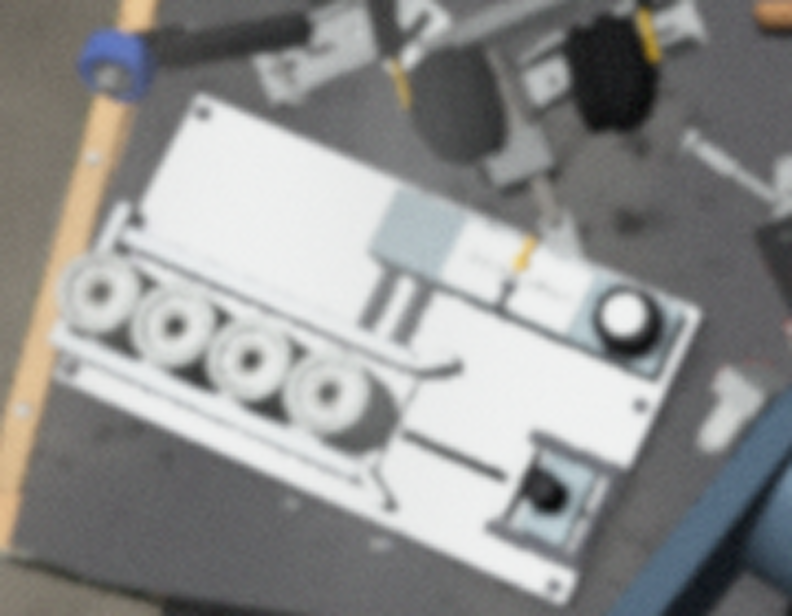

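View pics/sc25c.png

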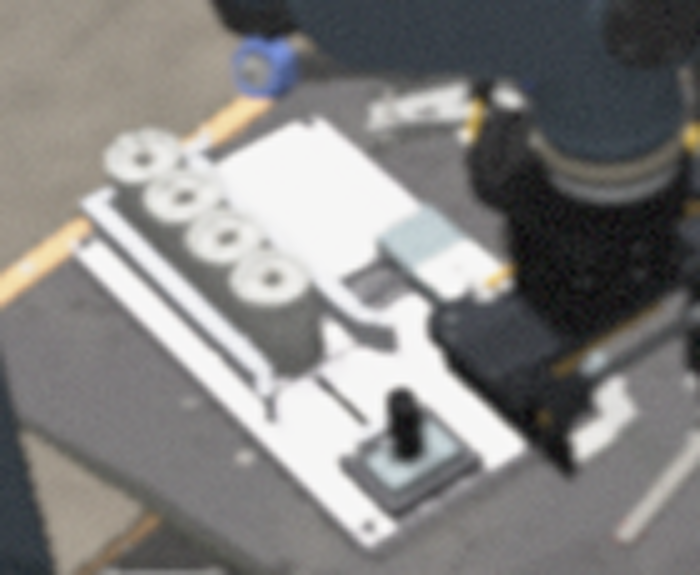

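```bash
python3 -c "
from rig import bot
print(bot.read_state()['qvel'].round(3));print(bot.hand_in())"
```

```text
[ 0.193 -0.284 -0.061 -0.079  0.085 -0.23 ]
the job is handed in; nothing more can be done
None
```

The job is handed in at about 62 s of the 210 s allowed. I turned the knob to the brass mark and fed all four grey sleeves with the pusher, one at a time. After each push I let go and the spring took the pusher home. The turquoise look-alike stayed where it was.

- **Pointer:** it measured 0.4 mm from the mark while I still held the knob. The last wrist view shows the two tips level by eye.
- **Pusher strokes:** each ran about 89–90 mm, and the force rose to 12–19 N at the stop.
- **Lane:** the final top and scene views show four sleeves upright in line, the pusher home and the arm clear. The sleeve nearest the gate stands about 25 mm past the line. I judged the other three by eye, because my automatic sleeve finder did not pick them out in the final top and scene views.
- **Knocked sleeve:** one sleeve was shifted about 4 cm during the run, so I measured it again before picking it up.
- **Disagreement:** the overhead and scene cameras differed from the wrist camera by about 3–6 mm on the feeder position. I used the wrist camera, since its two views agreed within 1 mm on the knob.
- **Not checked:** I did not measure at the end whether the channel and wheel had moved. I kept clear of both, and they look unmoved in the scene view.

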